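Unlatch the snap-in battery pack, re-grip and dock it, shut the bay

ROBOT

A 6-joint arm with a two-finger parallel gripper is mounted at the origin on the work surface. World frame = base frame: x ahead of the robot, y to its left, z up, the work surface at z = 0. Lengths are in m, angles in rad, forces in N, time in s.
With the tool pointing down it reaches from about 0.35 to 0.975 m from the base axis. Payload 4.9 kg.
Tool frame: the origin (TCP) lies at the centre of the arm's flange, where the gripper is bolted on; the fingertips stand 173 mm ahead of it and the grasp point (between the pads) lies 155 mm ahead of it (ctrl.finger_overhang is the distance from the TCP to the fingertips, in m); z points along the fingers, y is the direction in which the jaws open and shut (so a half turn about z gives the same grasp; the last joint's range is limited). The gripper opens to 85 mm and grips with 20 to 120 N. Pads are 22 mm wide; open, the fingers measure 114 mm over their backs; the gripper's body (76 mm by 85 mm) begins 54 mm behind the grasp point. The pads swing forward as they close: fully open they stand 13 mm farther back than shut.
Start: joints at [-1.315, 0.053, 1.613, -0, 1.476, -0.119], TCP at [0.229, -0.582, 0.405] pointing down, gripper open.
Joint ranges: [-3.01, 3.01], [-1.01, 2.22], [0.06, 2.58], [-1.02, 4.17], [0.09, 2.62], [-3.14, 3.14]. Speed limits (rad/s): [2.57, 2.57, 3.14, 3.14, 3.14, 3.14].

INTERFACE

Orientations are given as a rotation vector (axis times angle).
In Python, from station import ctrl, eyes, spotter gives the robot as it stands.
- The arm moves only by the shell command python3 -m crank 'ROWS' [FORCE]. ROWS is JSON, a list of rows, each a list of 7 numbers: the turn, a rotation vector about the tool's x, y, z in rad, then the shift along the tool's x, y, z in mm, then the closure, from -1 (fully open) to 1 (shut). A call has 1 to 8 rows; each row shifts and turns the pose as measured when the row begins, along the tool's axes as they then stand; what a row does not reach is not made up. A row lasts 1/12 s, in which the tool goes at most 41.7 mm and 7.16 degrees, less where a joint would pass 70% of its speed; a pose out of reach is approached as far as the arm can. A call is refused whole if a number of a shift passes 41.7 or a number of a turn 0.125, either way. A call with a gripper value outside its range is refused whole. The fingers move at their own pace and stop on an object; FORCE is the grip in N (left out, the last holds). Time passes only in rows, so rows that do not move let the fingers close. It gives the time, the measured TCP pose, the force and the opening at its end, in the units of the state.
- ctrl.get_obs(): the state, without advancing time (a new reading comes with each control period).
- eyes.get_image(name): name is "side" or "top" or "wrist"; returns a dict with "image" (384x512x3 uint8, red, green, blue), "vertical_fov" (degrees; the focal length in pixels is half the picture's height over the tangent of half this angle, whatever the lens; pixels are square), "cx", "cy" (the principal point, pixels), "rvec" (rotation vector, rad) and "tvec" (3), from world to camera coordinates, as OpenCV has them; the wrist camera has in their place "mount" (4x4, takes a point from camera to tool coordinates, whose origin is the TCP and whose axes are the flange's). Camera axes: x right, y down, z forward; pixel columns grow to the right and rows downward; lengths in m; the calibration is good to about 2 mm. A picture is of the moment at which its call begins: read the wrist's pose just before it. There is no depth.
- ctrl.finish_job(): hands the job in, once; it reports no verdict.
Trained networks look in a picture, given as the dict that the camera call returned (one of the last four; its "shot" number tells which), for a name from the list of things; names that differ only in an ending like _2 or _b are one class to them, and where a whole thing is asked for, a point or a joint stands for the part that bears it (a point fixed in the world has none). Each returns a list of dicts, best first, with "confidence" (0 to 1); they miss things now and then, are a little off and sometimes report something else, mostly with a low value. They report only what shows in the picture. A call takes as long as a camera call. They do not tell look-alikes from the thing itself.
- spotter.look_for(query, picture): "centre" ([x, y, z] in m, in world coordinates, good to about 4 mm: the middle of the surface that is visible of it).
- spotter.outline_of(query, picture): "region" (384x512 bool, what is visible of it).
- spotter.mark_of(query, picture): "centre" ([x, y, z] in m, in world coordinates, good to about 4 mm: a listed point, or the origin of a listed thing).
The state is a dict: "t": time; "q": joint angles; "dq": joint speeds; "effort": joint torques, N m; "tool_pos": TCP position; "tool_rot": TCP orientation; "contact_force": force on the tool from outside, world axes, zero at the start; "wrist_torque": the same for the moment, N m; "opening": finger opening in m.
Only numpy, scipy, OpenCV 4.12 (cv2) and the standard library are available. Lean on these libraries where they do the work, as an engineer would, in place of code of your own. Each camera call takes 0.05 s, during which the arm holds its last target.

TASK

Take the battery pack out of the bench gauge by squeezing its sprung tab in while lifting it, and stand it upright on the rubber mat, letting go of it there. Then take it again by its two broad flat faces, with the tab left free, and set it down gently and upright in the charging cradle, fully down on the cradle's floor. Finally slide the gauge's dust shutter fully shut over the empty bay; do not let the pack fall or tip over, and leave the brass parts, the steel block and the tote cup where they stand.

Things in the scene. Friction and masses are not known exactly. Their poses are not given: they have to be found in the camera images.
- gauge: Bench gauge, fixed grey box, x -36 to +42, y -50 to +84 mm about its origin, 60 mm high. Origin: on the table under the centre of the open-topped battery bay (60 x 38 mm, floor 6 mm above the table). A steel latch lip tops the bay's +x wall. Blank readout on the -y end; dust shutter parked on the top of the +y end.
- pack: Loose grey battery pack, 0.35 kg, 56 (x) x 34 (y) x 110 (z) mm; origin at its underside's centre, z up, x towards its steel tab. Starts latched in the bay, axes along the gauge's, 56 mm standing out above the gauge. Lower block 56 x 34 mm up to z 58; upper block x -28 to +12, z 58 to 110, with the tab standing beside it on +x. Broad faces at y -17 and +17.
- pack_tab (a joint): How far the tab is pushed in towards the pack (m): 0 out (latched), 0.008 fully in; springs back by itself. About 2 N starts it, 8 N holds it fully in; from 0.007 the hook clears the lip. A firm pinch of the tab face against the pack's opposite (-x) face does it: 56 mm wide at first, 48 mm when in.
- tab_face (a point): Middle of the tab's ribbed outer face, at the pack's x +28, y 0, z 84 mm when out. The face is 24 mm wide (y) and 40 mm high (pack z 64 to 104).
- mat: Set-down mat, fixed black rubber square 130 x 130 mm, 6 mm thick. Origin under its centre on the table; its top is 6 mm above.
- cradle: Fixed bare aluminium charging cradle; origin on the table under its centre. Base 110 (x) x 64 (y) mm, floor 8 mm up. Cheek at each x end: inner faces x -39 and +39, 88 mm high. Curb along each y side: inner faces y -21 and +21, 22 mm high. The pack goes in from above, x along the cradle's x either way round, centred; only its broad faces stay open to fingers.
- shutter (a joint): How far the dust shutter has been slid shut, in m, along the gauge's -y: 0 = fully open, 0.052 = fully shut (stop). It slides stiffly with 1 to 2 N and stays where left. It starts open or nearly so. The pack blocks it while in the bay.
- shutter_fin (a point): Top centre of the shutter's upright grip fin, 96 mm above the table. The fin is steel, 44 mm along the gauge's x, 10 mm along the gauge's y, 31 mm tall above the 4 mm shutter plate (plate top 65 mm above the table, plate 68 x 50 mm). Moves with the shutter.
- bush: Bystander: flanged brass radiator bush, 60 mm wide, 50 mm high, loose. Origin under its centre.
- reducer: Bystander: brass hex reducer, standing, 55 mm wide, 62 mm high, loose. Origin under its centre.
- feeler: Bystander: steel feeler block 75 x 30 x 20 mm, loose. Origin under its centre.
- tote: Bystander: orange plastic tote cup, 84 mm wide, 75 mm high, loose. Origin under its centre.
- tab_hook (a point): Tip of the tab's hook, at pack x 34.5, y 0, z 37 mm when out. It sticks 6.5 mm out of the lower block's +x face, 20 mm wide, z 32 to 42, under the gauge's latch lip: the pack cannot be lifted until the tab is pushed in.
Things that resemble listed ones, but are neither listed nor needed, are in the scene too. Leave any green or red look-alike of the cradle alone.

How it is judged:
On the way, in this order (a step that is already met when the one before it is completed fails the run):
1. the pack is lifted at least 15 mm out of its seat with its tab pushed in (value of joint pack_tab above 0.005 m and z of pack in the frame of gauge above 0.021 m and contact force between the fingers and pack above 1 N), for 0.1 s.
2. the pack stands upright on the rubber mat, let go (horizontal distance between pack and mat below 0.07 m and z of pack in the frame of mat below 0.01 m and angle between pack's own z axis and vertical below 0.1 rad and contact force between the fingers and pack below 0.1 N and linear speed of pack below 0.02 m/s), for 0.2 s.
3. the pack is held and lifted at least 15 mm off the mat with its tab out (contact force between the fingers and pack above 1 N and value of joint pack_tab below 0.002 m and z of pack in the frame of mat above 0.021 m), for 0.1 s.
4. the pack stands upright on the cradle's floor between its cheeks, let go (horizontal distance between pack and cradle below 0.016 m and z of pack in the frame of cradle below 0.011 m and angle between pack's own z axis and vertical below 0.08 rad and contact force between the fingers and pack below 0.1 N and linear speed of pack below 0.02 m/s), for 0.2 s.
At the end, for the whole second after the job is handed in: The pack is at rest in the cradle: underside within 3 mm of the cradle floor, upright within 0.08 rad, centre within 16 mm of the cradle's, x axis along the cradle's x (either way round) within 0.25 rad, tab sprung out (under 2 mm); the shutter is within 4 mm of fully shut (horizontal distance between pack and cradle below 0.016 m and z of pack in the frame of cradle below 0.011 m and angle between pack's own z axis and vertical below 0.08 rad and angle between the x axis of pack and the x axis of cradle, either way round below 0.25 rad and linear speed of pack below 0.02 m/s and value of joint pack_tab below 0.002 m and value of joint shutter above 0.048 m); the robot touches nothing.
It fails at once if the pack is let fall (moves faster than 0.5 m/s while not held: a drop of more than about 13 mm) (linear speed of pack above 0.5 m/s and contact force between the fingers and pack below 0.05 N).
It fails at once if the pack is tipped by more than 0.6 rad (angle between pack's own z axis and vertical above 0.6 rad).
It fails at once if a bystander is moved by more than 30 mm (distance of any of bush, reducer, feeler, tote from where it was at the start of the episode above 0.03 m).
It also fails if it takes over 67 s, if anything falls off the work surface, if the arm or the gripper's body presses on something with over 40 N, if the wrist force passes 120 N, or if a joint passes its speed limit or range.

## Working session

There is one attempt and no reset: what is moved stays moved. The work goes in short steps, Python scripts to look and compute and a shell command to move; the robot and the scene stay as the last step left them, time stands still between calls to the robot, and variables do not carry over. Pictures are saved under pics/ and viewed, and the job is handed in when it is done.

```bash
ls; mkdir -p pics; python3 - <<'E'
from station import ctrl, eyes, spotter
import cv2
print(ctrl.get_obs())
for n in ("side","top","wrist"):
    p=eyes.get_image(n); cv2.imwrite(f"pics/{n}0.png",p["image"][:,:,::-1])
    print(n,{k:v for k,v in p.items() if k!="image"})
E
```

```text
pics
{'t': 0.0, 'q': array([-1.31498762e+00,  5.33849465e-02,  1.61430399e+00, -3.11395428e-05,
        1.47600508e+00, -1.18986300e-01]), 'dq': array([-0.00036714,  0.00165866,  0.0019254 ,  0.00023429, -0.00116864,
        0.0010783 ]), 'effort': array([ 2.07825775e-03, -3.93679655e+01, -3.70173991e+01,  8.62602610e-05,
        7.12832581e-03, -5.76450887e-06]), 'tool_pos': array([ 0.22873819, -0.58135139,  0.40343926]), 'tool_rot': array([-3.08453240e+00, -5.84901277e-01,  2.74029862e-04]), 'contact_force': array([-0.66843413,  0.88569077, -1.23183969]), 'wrist_torque': array([0.02345477, 0.04363949, 0.03559457]), 'opening': 0.08548278269966894}
side {'vertical_fov': 54.41918315456261, 'cx': 265.17664355315117, 'cy': 192.34948217450605, 'rvec': array([ 0.88153268, -2.33966069,  1.27093653]), 'tvec': array([0.42133125, 0.24187374, 0.7216289 ]), 'shot': 1}
top {'vertical_fov': 55.86120474074237, 'cx': 251.57723858356303, 'cy': 189.95831700307934, 'rvec': array([ 2.20341202, -2.15746628,  0.13882851]), 'tvec': array([0.02460316, 0.53342407, 0.83595818]), 'shot': 2}
wrist {'vertical_fov': 71.63411211806861, 'cx': 254.83476613070295, 'cy': 192.76823750306804, 'mount': array([[-1.14398192e-03, -9.55286946e-01, -2.95678105e-01,
         7.50574670e-02],
       [ 9.99999346e-01, -1.09075178e-03, -3.44970534e-04,
         3.25768086e-04],
       [ 7.03442751e-06, -2.95678306e-01,  9.55287569e-01,
         3.15144785e-02],
       [ 0.00000000e+00,  0.00000000e+00,  0.00000000e+00,
         1.00000000e+00]]), 'shot': 3}
```

View pics/side0.png

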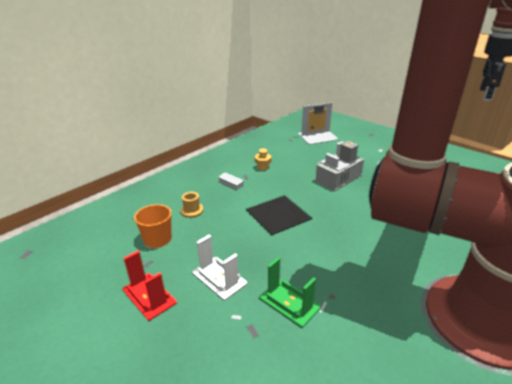

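View pics/top0.png

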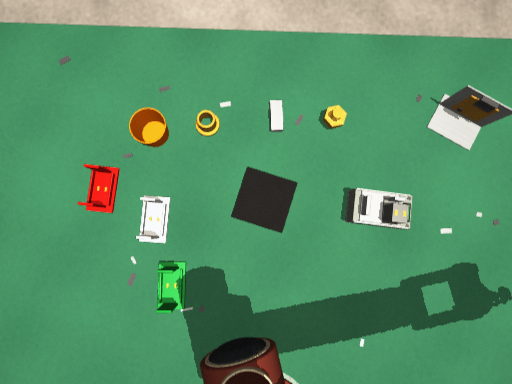

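View pics/wrist0.png

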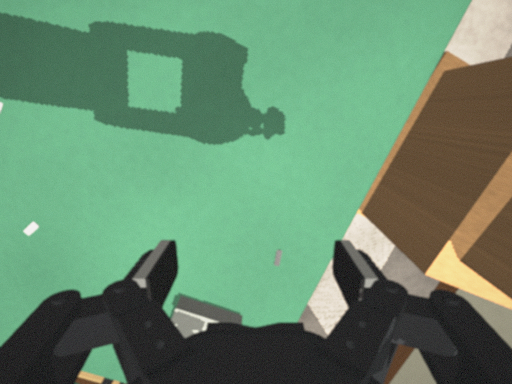

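The side and top views show the gauge with the pack at top (383,208) and the fin at (364,204). The mat is at (265,200). There are three cradle-like things: bare metal at (154,219), red at (102,189) and green at (171,287). I'm choosing the bare one. There is also an unlisted laptop-like stand at (470,115).

```bash
cat > h.py <<'E'
import numpy as np, cv2
from scipy.spatial.transform import Rotation as R
from station import ctrl, eyes, spotter
def cam(p, obs=None):
    """K, R_wc (world->cam), t"""
    f=p["image"].shape[0]/2/np.tan(np.radians(p["vertical_fov"]/2))
    K=np.array([[f,0,p["cx"]],[0,f,p["cy"]],[0,0,1]])
    if "rvec" in p:
        Rm=R.from_rotvec(p["rvec"]).as_matrix(); t=np.array(p["tvec"])
    else:
        T=np.eye(4);T[:3,:3]=R.from_rotvec(obs["tool_rot"]).as_matrix();T[:3,3]=obs["tool_pos"]
        C=np.linalg.inv(T@p["mount"]); Rm,t=C[:3,:3],C[:3,3]
    return K,Rm,t
def proj(c,X):
    K,Rm,t=c; x=(K@(Rm@np.atleast_2d(X).T+t[:,None])).T; return x[:,:2]/x[:,2:]
def atz(c,uv,z):
    K,Rm,t=c; uv=np.atleast_2d(uv); d=(Rm.T@np.linalg.inv(K)@np.c_[uv,np.ones(len(uv))].T).T
    o=-Rm.T@t; return o+d*((z-o[2])/d[:,2])[:,None]
def snap(n,name=None):
    o=ctrl.get_obs(); p=eyes.get_image(n)
    if name: cv2.imwrite(f"pics/{name}.png",p["image"][:,:,::-1])
    return p,cam(p,o),o
def crop(p,name,x0,y0,x1,y1,s):
    cv2.imwrite(f"pics/{name}.png",cv2.resize(p["image"][y0:y1,x0:x1,::-1],None,fx=s,fy=s,interpolation=cv2.INTER_CUBIC))
E
python3 - <<'E'
from h import *
np.set_printoptions(precision=4,suppress=True)
for n in("top","side"):
    p,c,o=snap(n)
    if n=="top":
        crop(p,"gauge_top",335,170,435,245,7); crop(p,"cradle_top",70,150,200,330,3)
    else: crop(p,"gauge_side",300,125,390,200,7)
    for q in("gauge","pack","mat","cradle","tab_face","shutter_fin","tab_hook","bush","reducer","feeler","tote"):
        print(n,q,[(np.round(d["centre"],4).tolist(),round(d["confidence"],2)) for d in spotter.mark_of(q,p)][:4])
E
```

```text
top gauge [([0.4866, -0.2806, 0.001], 0.86)]
top pack [([0.4903, -0.288, 0.0018], 0.58)]
top mat [([0.5118, 0.0018, 0.0006], 0.8)]
top cradle [([0.5299, 0.3976, 0.0019], 0.92), ([0.3025, 0.2191, 0.001], 0.58), ([0.4598, 0.2673, 0.0037], 0.57)]
top tab_face [([0.5204, -0.2865, 0.0918], 0.44)]
top shutter_fin [([0.4952, -0.2185, 0.0949], 0.89), ([0.7224, -0.0191, 0.0017], 0.16)]
top tab_hook []
top bush [([0.6695, 0.2783, 0.0004], 0.63), ([0.6966, 0.1469, 0.0016], 0.59)]
top reducer [([0.7171, -0.1611, 0.0012], 0.84)]
top feeler [([0.7216, -0.019, 0.001], 0.87)]
top tote [([0.6691, 0.2773, 0.0035], 0.94)]
side gauge [([0.6918, 0.1514, 0.0021], 0.48)]
side pack [([0.4914, -0.2814, 0.0054], 0.6)]
side mat [([0.5127, 0.003, 0.0023], 0.79)]
side cradle [([0.5324, 0.3994, -0.0071], 0.75), ([0.3045, 0.2213, -0.0002], 0.73), ([0.4575, 0.268, 0.0016], 0.56)]
side tab_face [([0.5134, -0.2881, 0.0895], 0.53), ([0.7167, -0.1608, 0.0004], 0.37), ([0.67, 0.2787, -0.0025], 0.29)]
side shutter_fin [([0.498, -0.2227, 0.092], 0.66)]
side tab_hook [([0.5267, -0.2833, 0.0432], 0.62)]
side bush [([0.6974, 0.153, 0.0012], 0.96)]
side reducer [([0.7172, -0.161, 0.0018], 0.8)]
side feeler [([0.7207, -0.0217, 0.0002], 0.55)]
side tote [([0.6682, 0.2756, -0.0002], 0.79), ([0.7156, -0.1634, 0.0005], 0.48)]
```

```bash
ls pics
```

```text
cradle_top.png
gauge_side.png
gauge_top.png
side0.png
top0.png
wrist0.png
```

View pics/gauge_top.png

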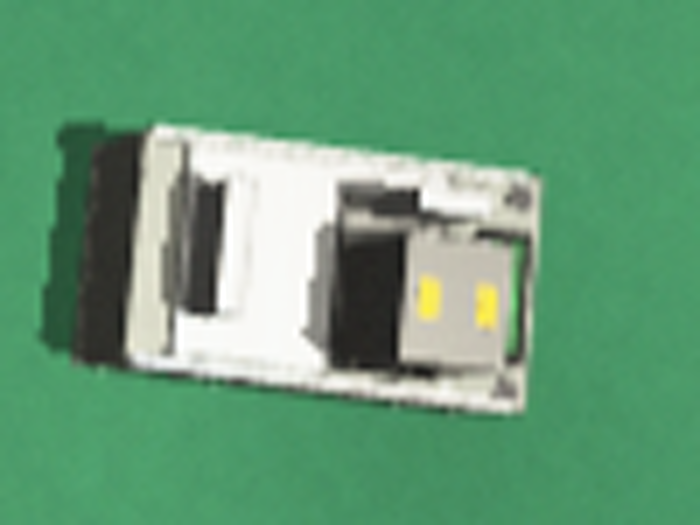

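View pics/gauge_side.png

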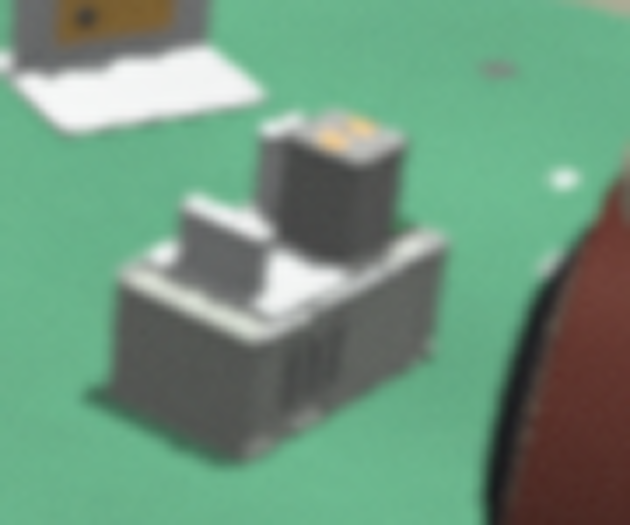

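View pics/cradle_top.png

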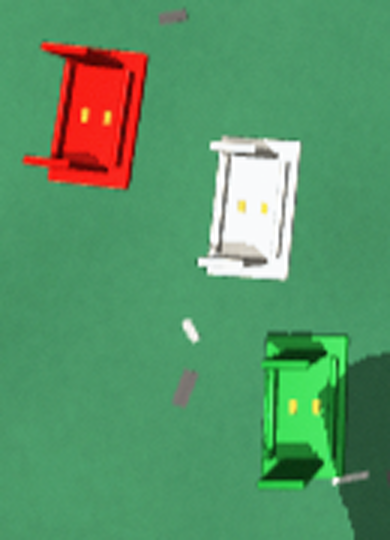

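The crops show the bare aluminium cradle at top (154,219), which I'm choosing. The pack's tab is on the upper side (away from the robot), and the fin is parked at the left (+y) end. Next I'll measure poses from the corners.

```bash
cat >> h.py <<'E'
def fit2d(model,world):
    m=np.asarray(model,float);w=np.asarray(world,float)[:,:2]
    a,b=m-m.mean(0),w-w.mean(0)
    th=np.arctan2((a[:,0]*b[:,1]-a[:,1]*b[:,0]).sum(),(a*b).sum())
    c,s=np.cos(th),np.sin(th);Rm=np.array([[c,-s],[s,c]])
    t=w.mean(0)-Rm@m.mean(0); return t,th,np.linalg.norm(m@Rm.T+t-w,axis=1)
E
python3 - <<'E'
from h import *
np.set_printoptions(precision=4,suppress=True)
p,c,o=snap("top")
px=np.array([(155,125),(540,180),(525,410),(130,365)])/7+[335,170]
w=atz(c,px,.06);print(w)
m=np.array([(42,84),(42,-50),(-36,-50),(-36,84)])/1e3
print("gauge",fit2d(m,w))
# pack top z=.116: corners
px=np.array([(408,228),(505,236),(500,368),(400,360)])/7+[335,170]
w=atz(c,px,.116);print(w);m=np.array([(12,17),(12,-17),(-28,-17),(-28,17)])/1e3
print("pack",fit2d(m,w))
px=np.array([(222,140),(300,142),(286,280),(210,270)])/3+[70,150]
w=atz(c,px,.008);print(w);m=np.array([(55,32),(55,-32),(-55,-32),(-55,32)])/1e3
print("cradle",fit2d(m,w))
E
```

```text
[[ 0.5397 -0.2071  0.06  ]
 [ 0.5243 -0.3352  0.06  ]
 [ 0.4486 -0.3282  0.06  ]
 [ 0.4606 -0.1981  0.06  ]]
gauge (array([ 0.4885, -0.2837]), np.float64(-0.10513292250859907), array([0.0026, 0.0028, 0.0018, 0.0019]))
[[ 0.5032 -0.2672  0.116 ]
 [ 0.5014 -0.2973  0.116 ]
 [ 0.4609 -0.2947  0.116 ]
 [ 0.4627 -0.2639  0.116 ]]
pack (array([ 0.49  , -0.2813]), np.float64(-0.06713475925051332), array([0.002 , 0.0019, 0.0017, 0.0015]))
[[0.5127 0.2945 0.008 ]
 [0.5124 0.2321 0.008 ]
 [0.4022 0.2385 0.008 ]
 [0.409  0.2988 0.008 ]]
cradle (array([0.4591, 0.266 ]), np.float64(-0.05165103649359005), array([0.003 , 0.0009, 0.0016, 0.0037]))
```

```bash
cat >> h.py <<'E'
def state():
    o=ctrl.get_obs(); M=R.from_rotvec(o["tool_rot"]).as_matrix()
    return o,M
def need(xyz,xang,rows_turn=True):
    """remaining shift in CURRENT tool axes (mm) and rotvec (tool axes) to put TCP at xyz, z down, tool x at xang"""
    o,M=state(); c,s=np.cos(xang),np.sin(xang)
    T=np.array([[c,s,0],[s,-c,0],[0,0,-1]]).T
    T=np.column_stack([[c,s,0],[s,-c,0],[0,0,-1]])
    d=(np.array(xyz)-o["tool_pos"])*1e3
    print("t",round(float(o["t"]),2),"pos",np.round(o["tool_pos"],4),"xang",round(float(np.arctan2(M[1,0],M[0,0])),4),"tilt",round(float(np.arccos(-M[2,2])),4),"F",np.round(o["contact_force"],1),"open",round(float(o["opening"])*1e3,1))
    print("shift now-axes",np.round(M.T@d,1),"shift target-axes",np.round(T.T@d,1),"turn",np.round(R.from_matrix(M.T@T).as_rotvec(),4))
E
python3 - <<'E'
from h import *
need([.489,-.283,.40],1.471)
E
```

```text
t 1.4 pos [ 0.2288 -0.5816  0.4047] xang 0.3748 tilt 0.0001 F [-0.5  0.7  0.5] open 85.6
shift now-axes [ 351.5 -182.6    4.7] shift target-axes [323.  229.2   4.7] turn [-1.0000e-04 -1.0000e-04 -1.0962e+00]
```

```bash
python3 -m crank '[[0,0,0,35,-18,0,-1],[0,0,0,35,-18,0,-1],[0,0,0,35,-18,0,-1],[0,0,0,35,-18,0,-1],[0,0,0,35,-18,0,-1],[0,0,0,35,-18,0,-1],[0,0,0,35,-18,0,-1],[0,0,0,35,-18,0,-1]]'; python3 -m crank '[[0,0,-0.12,0,0,0,-1],[0,0,-0.12,0,0,0,-1],[0,0,-0.12,0,0,0,-1],[0,0,-0.12,0,0,0,-1],[0,0,-0.12,0,0,0,-1],[0,0,-0.12,0,0,0,-1],[0,0,-0.12,0,0,0,-1],[0,0,-0.12,0,0,0,-1]]'; python3 - <<'E'
from h import *
need([.489,-.283,.40],1.471)
E
```

```text
t: 2.07
tool_pos: [0.4401, -0.3421, 0.4045]
tool_rot: [3.087, 0.561, -0.001]
contact_force: [-0.2, -0.3, 0.4]
opening: 0.0852
t: 2.73
tool_pos: [0.4464, -0.3328, 0.4054]
tool_rot: [2.439, 1.974, 0.001]
contact_force: [0.2, 0.3, -0.0]
opening: 0.0854
t 2.73 pos [ 0.4464 -0.3328  0.4054] xang 1.3608 tilt 0.0046 F [ 0.2  0.3 -0. ] open 85.4
shift now-axes [57.6 31.3  5.4] shift target-axes [53.8 37.5  5.4] turn [ 0.0038  0.0025 -0.1102]
```

```bash
python3 -m crank '[[0.004,0.002,-0.11,28,16,2,-1],[0,0,0,28,19,2,-1],[0,0,0,0,0,0,-1]]'; python3 - <<'E'
from h import *
need([.489,-.283,.40],1.471)
p,c,o=snap("wrist","w1")
for q in("gauge","pack","tab_face","shutter_fin"):
    print(q,[(np.round(d["centre"],4).tolist(),round(d["confidence"],2)) for d in spotter.mark_of(q,p)][:4])
need([.489,-.283,.40],1.471)
E
```

```text
t: 2.98
tool_pos: [0.4899, -0.2826, 0.4018]
tool_rot: [2.323, 2.113, -0.001]
contact_force: [0.0, 0.6, 0.2]
opening: 0.0852
t 2.98 pos [ 0.4899 -0.2826  0.4018] xang 1.4761 tilt 0.0016 F [0.  0.6 0.2] open 85.2
shift now-axes [-0.5 -0.8  1.8] shift target-axes [-0.5 -0.8  1.8] turn [0.0008 0.0014 0.0051]
gauge []
pack [([0.4884, -0.28, 0.005], 0.74)]
tab_face [([0.5176, -0.2797, 0.0902], 0.72)]
shutter_fin [([0.5011, -0.2231, 0.0954], 0.67)]
t 3.23 pos [ 0.4876 -0.286   0.4022] xang 1.4714 tilt 0.0039 F [-0.7  0.5 -0.5] open 85.9
shift now-axes [3.1 1.1 2.2] shift target-axes [3.1 1.1 2.2] turn [-0.0001  0.0039  0.0004]
```

View pics/w1.png

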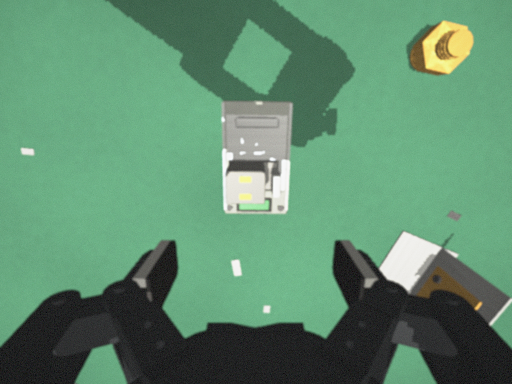

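The wrist view shows the gauge upright in the image: fin at (257,122), pack top at (245,187), tab at its right (279,185).

```bash
python3 - <<'E'
from h import *
np.set_printoptions(precision=4,suppress=True)
p,c,o=snap("wrist"); crop(p,"w2c",210,90,305,225,5)
ps=[]
for i in range(3):
    o=ctrl.get_obs(); ps.append(o["tool_pos"]); eyes.get_image("wrist")
print(np.array(ps))
E
```

```text
[[ 0.4876 -0.2861  0.4022]
 [ 0.4875 -0.2861  0.4023]
 [ 0.4875 -0.2861  0.4022]]
```

View pics/w2c.png

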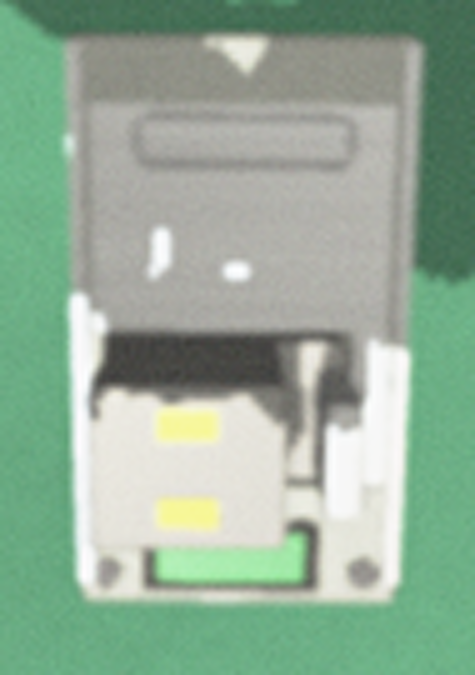

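```bash
python3 - <<'E'
from h import *
np.set_printoptions(precision=4,suppress=True)
p,c,o=snap("wrist")
f=lambda a:np.array(a)/5+[210,90]
w=atz(c,f([(422,38),(397,600),(82,600),(68,38)]),.06)
print("gauge",fit2d(np.array([(42,84),(42,-50),(-36,-50),(-36,84)])/1e3,w))
w=atz(c,f([(285,393),(285,546),(95,546),(95,393)]),.116)
print("pack",fit2d(np.array([(12,17),(12,-17),(-28,-17),(-28,17)])/1e3,w))
w=atz(c,f([(355,115),(352,165),(137,165),(138,115)]),.096)
print("fin",fit2d(np.array([(22,5),(22,-5),(-22,-5),(-22,5)])/1e3,w))
E
```

```text
gauge (array([ 0.4888, -0.2819]), np.float64(-0.10496241425023638), array([0.0007, 0.0011, 0.0008, 0.0011]))
pack (array([ 0.4889, -0.282 ]), np.float64(-0.10385942448497555), array([0.0019, 0.0016, 0.0014, 0.002 ]))
fin (array([ 0.4982, -0.22  ]), np.float64(-0.1024964434990781), array([0.0004, 0.0007, 0.0004, 0.0008]))
```

```bash
python3 - <<'E'
from h import *
need([.4853,-.2815,.243],1.466)
E
```

```text
t 3.48 pos [ 0.4876 -0.2859  0.4022] xang 1.4713 tilt 0.0037 F [-0.7  0.4  0.5] open 85.5
shift now-axes [  4.7  -2.8 159.2] shift target-axes [  4.1  -2.8 159.2] turn [0.0001 0.0037 0.0053]
```

```bash
python3 -m crank '[[0,0.0037,0.005,4,-3,10,-1],[0,0,0,0,0,25,-1],[0,0,0,0,0,25,-1],[0,0,0,0,0,0,-1],[0,0,0,0,0,0,-1],[0,0,0,0,0,0,-1]]' 40; python3 - <<'E'
from h import *
need([.4853,-.2815,.243],1.466)
E
```

```text
t: 3.98
tool_pos: [0.4836, -0.2817, 0.3401]
tool_rot: [2.338, 2.098, 0.002]
contact_force: [-0.1, -0.6, -0.3]
opening: 0.0851
t 3.98 pos [ 0.4836 -0.2817  0.3401] xang 1.4627 tilt 0.0013 F [-0.1 -0.6 -0.3] open 85.1
shift now-axes [ 0.3  1.5 97.1] shift target-axes [ 0.4  1.7 97.1] turn [ 0.0013 -0.0003 -0.0033]
```

```bash
python3 -m crank '[[0.001,0,-0.003,0,1.5,20,-1],[0,0,0,0,0,20,-1],[0,0,0,0,0,20,-1],[0,0,0,0,0,12,-1],[0,0,0,0,0,0,-1],[0,0,0,0,0,0,-1]]' 40; python3 - <<'E'
from h import *
need([.4853,-.2815,.243],1.466)
p,c,o=snap("wrist","w3"); snap("side","s3")
E
```

```text
t: 4.48
tool_pos: [0.4881, -0.284, 0.2757]
tool_rot: [2.324, 2.091, 0.005]
contact_force: [0.9, -1.2, 0.4]
opening: 0.0857
t 4.48 pos [ 0.4881 -0.284   0.2757] xang 1.4653 tilt 0.0156 F [ 0.9 -1.2  0.4] open 85.7
shift now-axes [ 2.4 -3.5 32.6] shift target-axes [ 2.2 -3.  32.7] turn [ 0.0136  0.0076 -0.0006]
```

View pics/w3.png

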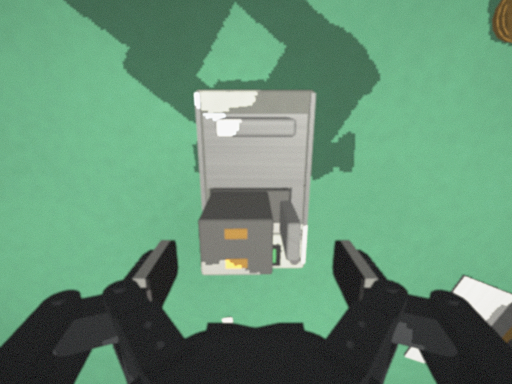

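The wrist view shows the pack (203–305 px across) between the open fingers (175–335 px), roughly centred.

```bash
python3 -m crank '[[0.013,0.007,0,2.4,-3.5,10,-1],[0,0,0,0,0,10,-1],[0,0,0,0,0,0,-1],[0,0,0,0,0,0,-1]]' 40; python3 - <<'E'
from h import *
need([.4853,-.2815,.243],1.466)
E
```

```text
t: 4.92
tool_pos: [0.4859, -0.282, 0.2583]
tool_rot: [2.33, 2.097, 0.001]
contact_force: [-0.0, -0.7, 0.3]
opening: 0.0854
t 4.92 pos [ 0.4859 -0.282   0.2583] xang 1.4654 tilt 0.0069 F [-0.  -0.7  0.3] open 85.4
shift now-axes [ 0.4 -0.7 15.3] shift target-axes [ 0.4 -0.6 15.3] turn [ 0.0057  0.0039 -0.0006]
```

```bash
python3 -m crank '[[0.005,0.004,0,0.4,-0.7,13,-1],[0,0,0,0,0,0,-1],[0,0,0,0,0,0,-1],[0,0,0,0,0,0,-1]]' 40; python3 - <<'E'
from h import *
need([.4853,-.2815,.243],1.466)
p,c,o=snap("wrist","w4"); p,c,o=snap("side");crop(p,"s4",290,100,390,200,6)
E
```

```text
t: 5.25
tool_pos: [0.4851, -0.2814, 0.2434]
tool_rot: [-2.335, -2.101, -0.001]
contact_force: [-0.2, 1.1, 0.1]
opening: 0.0851
t 5.25 pos [ 0.4851 -0.2814  0.2434] xang 1.4654 tilt 0.0011 F [-0.2  1.1  0.1] open 85.1
shift now-axes [-0.1  0.2  0.4] shift target-axes [-0.1  0.2  0.4] turn [-0.0005 -0.0009 -0.0006]
```

View pics/s4.png

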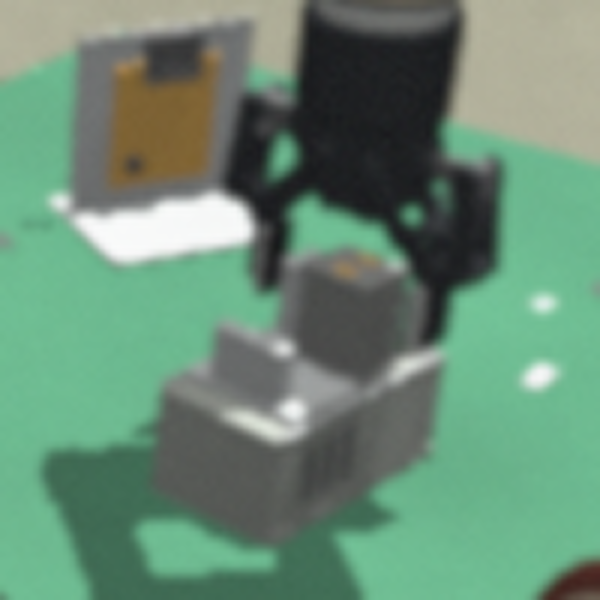

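View pics/w4.png

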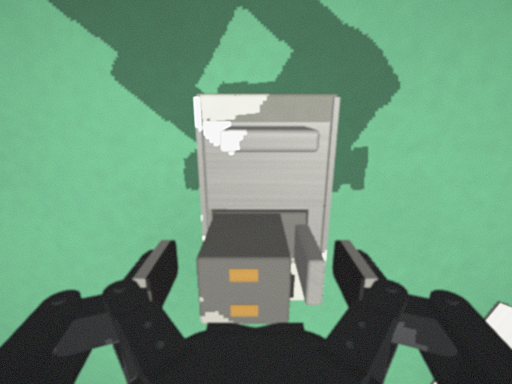

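The fingers stand either side of the pack (175 and 335 px, pack 200–322 px). Next: close in steps.

```bash
python3 -m crank '[[0,0,0,0,0,0,-0.5],[0,0,0,0,0,0,-0.3],[0,0,0,0,0,0,-0.1],[0,0,0,0,0,0,0.1],[0,0,0,0,0,0,0.1],[0,0,0,0,0,0,0.1],[0,0,0,0,0,0,0.1]]' 40; python3 - <<'E'
from h import *
need([.4853,-.2815,.243],1.466)
E
```

```text
t: 5.93
tool_pos: [0.4852, -0.2821, 0.2464]
tool_rot: [2.335, 2.102, -0.002]
contact_force: [-0.7, -0.1, 0.1]
opening: 0.0455
t 5.93 pos [ 0.4852 -0.2821  0.2464] xang 1.4658 tilt 0.0015 F [-0.7 -0.1  0.1] open 45.5
shift now-axes [0.6 0.  3.4] shift target-axes [0.6 0.  3.4] turn [-0.0009  0.0012 -0.0002]
```

```bash
python3 -m crank '[[0,0,0,0,0,0,0.4],[0,0,0,0,0,0,0.4],[0,0,0,0,0,0,0.4]]' 40; python3 - <<'E'
from h import *
need([.4853,-.2815,.243],1.466)
p,c,o=snap("wrist","w5"); p,c,o=snap("side");crop(p,"s5",290,100,390,200,6)
E
```

```text
t: 6.18
tool_pos: [0.4852, -0.2821, 0.2465]
tool_rot: [2.335, 2.102, -0.002]
contact_force: [-0.5, -0.3, -0.1]
opening: 0.0458
t 6.18 pos [ 0.4852 -0.2821  0.2465] xang 1.4658 tilt 0.0015 F [-0.5 -0.3 -0.1] open 45.8
shift now-axes [0.6 0.  3.4] shift target-axes [0.6 0.  3.5] turn [-0.0009  0.0012 -0.0002]
```

View pics/s5.png

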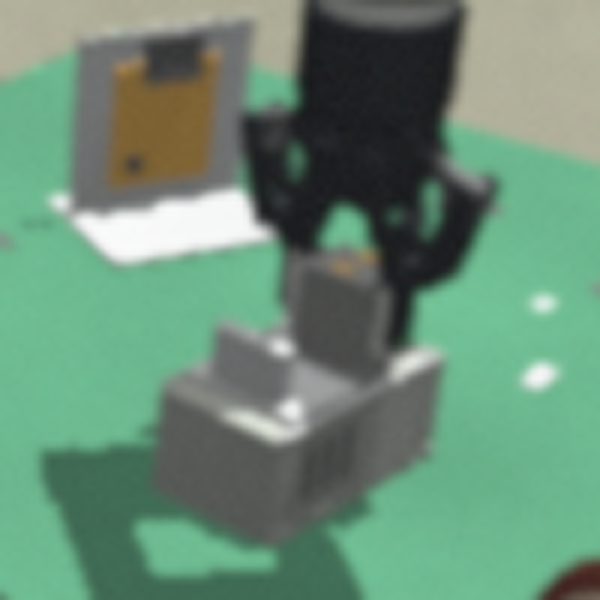

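View pics/w5.png

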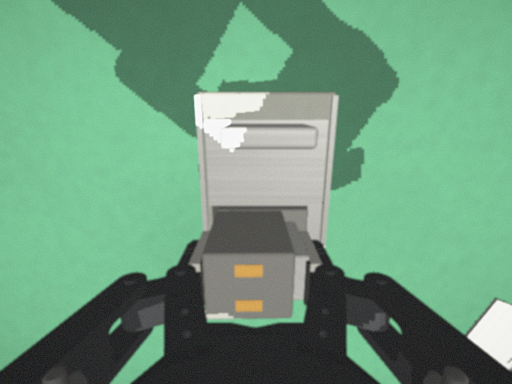

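Both pads bear on the pack and the tab looks pressed in (gap between block and tab at 295–305 px). Next: a slow lift.

```bash
python3 -m crank '[[0,0,0,0,0,-5,0.4],[0,0,0,0,0,-6,0.4],[0,0,0,0,0,-6,0.4],[0,0,0,0,0,-6,0.4],[0,0,0,0,0,0,0.4],[0,0,0,0,0,0,0.4]]' 40; python3 - <<'E'
from h import *
need([.4853,-.2815,.36],1.466)
p,c,o=snap("side");crop(p,"s6",290,100,390,200,6)
E
```

```text
t: 6.78
tool_pos: [0.4847, -0.2813, 0.2696]
tool_rot: [-2.333, -2.1, 0.002]
contact_force: [0.4, 0.5, -3.7]
opening: 0.0457
t 6.78 pos [ 0.4847 -0.2813  0.2696] xang 1.4659 tilt 0.0035 F [ 0.4  0.5 -3.7] open 45.7
shift now-axes [ -0.1   0.4 -90.4] shift target-axes [ -0.2   0.7 -90.4] turn [-0.0033 -0.0011 -0.0001]
```

View pics/s6.png

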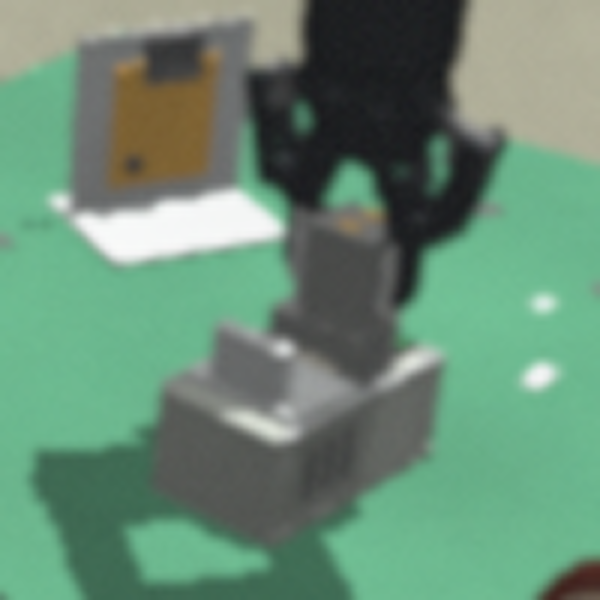

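```bash
python3 -m crank '[[0,0,0,0,0,-15,0.4],[0,0,0,0,0,-20,0.4],[0,0,0,0,0,-20,0.4],[0,0,0,0,0,-20,0.4],[0,0,0,0,0,-15,0.4],[0,0,0,0,0,0,0.4],[0,0,0,0,0,0,0.4]]' 40; python3 - <<'E'
from h import *
need([.505,0.002,.35],1.52)
E
```

```text
t: 7.42
tool_pos: [0.4844, -0.2811, 0.3595]
tool_rot: [-2.333, -2.099, 0.001]
contact_force: [-0.1, -0.6, -3.6]
opening: 0.0456
t 7.42 pos [ 0.4844 -0.2811  0.3595] xang 1.4653 tilt 0.0036 F [-0.1 -0.6 -3.6] open 45.6
shift now-axes [283.7  -9.3  10. ] shift target-axes [283.8   6.2   9.5] turn [-0.0031 -0.0019 -0.0547]
```

```bash
python3 -m crank '[[-0.003,-0.002,-0.01,12,0,0,0.4],[0,0,-0.01,20,0,0,0.4],[0,0,-0.01,25,0,0,0.4],[0,0,-0.01,25,0,0,0.4],[0,0,-0.01,25,0,0,0.4],[0,0,0,25,0,0,0.4],[0,0,0,25,0,0,0.4],[0,0,0,25,0,0,0.4]]' 40;python3 -m crank '[[0,0,0,25,0,0,0.4],[0,0,0,22,0,0,0.4],[0,0,0,15,0,0,0.4],[0,0,0,8,0,0,0.4],[0,0,0,0,0,0,0.4],[0,0,0,0,0,0,0.4]]' 40; python3 - <<'E'
from h import *
need([.505,0.002,.35],1.52)
p,c,o=snap("side","s7"); snap("top","t7")
for q in("mat","pack"):
    print(q,[(np.round(d["centre"],4).tolist(),round(d["confidence"],2)) for d in spotter.mark_of(q,p)][:4])
E
```

```text
t: 8.08
tool_pos: [0.4942, -0.0919, 0.3465]
tool_rot: [-2.274, -2.144, 0.009]
contact_force: [0.3, -0.1, -3.3]
opening: 0.0458
t: 8.58
tool_pos: [0.4939, -0.0108, 0.3363]
tool_rot: [-2.252, -2.144, 0.021]
contact_force: [-0.0, -0.2, -3.1]
opening: 0.0453
t 8.58 pos [ 0.4939 -0.0108  0.3363] xang 1.5215 tilt 0.0345 F [-0.  -0.2 -3.1] open 45.3
shift now-axes [ 13.5  10.  -13.9] shift target-axes [ 13.4  10.4 -13.7] turn [-0.0322 -0.0123  0.0017]
mat [([0.5158, 0.004, 0.0038], 0.92)]
pack [([0.4934, -0.0115, 0.0975], 0.56)]
```

View pics/s7.png

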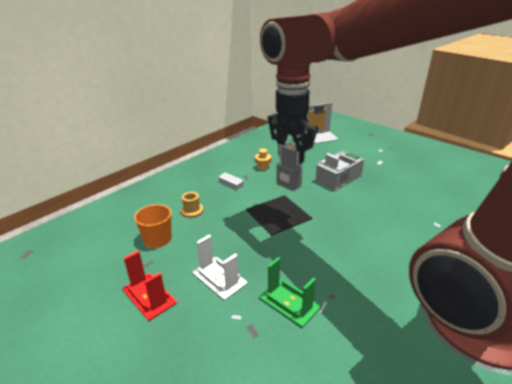

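```bash
python3 -m crank '[[-0.016,-0.006,0,7,5,0,0.4],[-0.016,-0.006,0,6,5,0,0.4],[0,0,0,0,0,0,0.4],[0,0,0,0,0,0,0.4]]' 40; python3 - <<'E'
from h import *
need([.507,0.002,.2465],1.52)
E
```

```text
t: 9.12
tool_pos: [0.5066, -0.0005, 0.3379]
tool_rot: [2.278, 2.155, 0.006]
contact_force: [-0.3, -0.2, -3.5]
opening: 0.0457
t 9.12 pos [ 5.066e-01 -5.000e-04  3.379e-01] xang 1.5151 tilt 0.0068 F [-0.3 -0.2 -3.5] open 45.7
shift now-axes [ 2.7 -0.4 91.4] shift target-axes [ 2.6  0.2 91.4] turn [ 0.0067  0.0013 -0.0049]
```

```bash
python3 -m crank '[[0.006,0.001,-0.005,2,0,10,0.4],[0,0,0,0,0,15,0.4],[0,0,0,0,0,15,0.4],[0,0,0,0,0,15,0.4],[0,0,0,0,0,10,0.4],[0,0,0,0,0,5,0.4],[0,0,0,0,0,0,0.4],[0,0,0,0,0,0,0.4]]' 40; python3 - <<'E'
from h import *
need([.507,0.002,.2465],1.52)
E
```

```text
t: 9.78
tool_pos: [0.5071, 0.0019, 0.2628]
tool_rot: [-2.275, -2.166, 0.001]
contact_force: [0.1, 0.7, -2.8]
opening: 0.0457
t 9.78 pos [0.5071 0.0019 0.2628] xang 1.5217 tilt 0.0008 F [ 0.1  0.7 -2.8] open 45.7
shift now-axes [ 0.1 -0.1 16.3] shift target-axes [ 0.1 -0.1 16.3] turn [-0.0008  0.0002  0.0017]
```

```bash
python3 -m crank '[[0,0,0,0,0,5,0.4],[0,0,0,0,0,4,0.4],[0,0,0,0,0,3,0.4],[0,0,0,0,0,0,0.4],[0,0,0,0,0,0,0.4]]' 40; python3 - <<'E'
from h import *
need([.507,0.002,.2465],1.52)
p,c,o=snap("side");crop(p,"s8",220,120,340,240,5)
E
```

```text
t: 10.2
tool_pos: [0.5083, 0.0018, 0.2523]
tool_rot: [2.273, 2.164, 0.004]
contact_force: [0.2, -0.8, -2.8]
opening: 0.0457
t 10.2 pos [0.5083 0.0018 0.2523] xang 1.5218 tilt 0.004 F [ 0.2 -0.8 -2.8] open 45.7
shift now-axes [ 0.2 -1.3  5.8] shift target-axes [ 0.2 -1.3  5.8] turn [0.004  0.0006 0.0018]
```

View pics/s8.png

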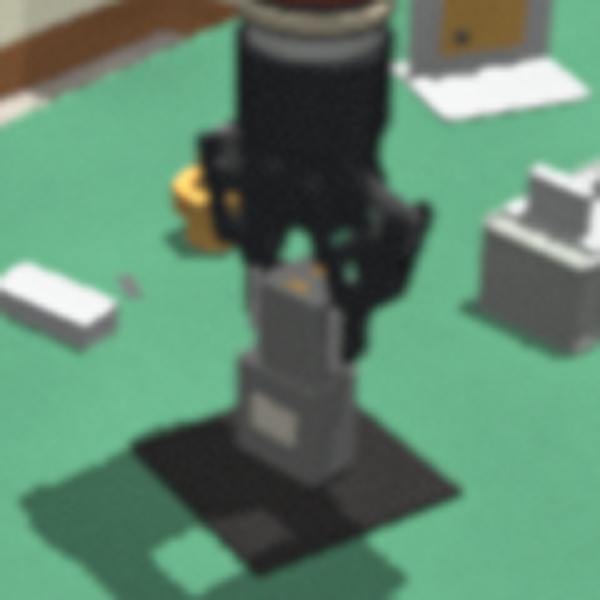

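The pack hangs upright just over the mat centre, about 6 mm up. I'll lower it in 2 mm steps and watch the force.

```bash
python3 -m crank '[[0.004,0,0,0,-1,2,0.4],[0,0,0,0,0,2,0.4],[0,0,0,0,0,0,0.4],[0,0,0,0,0,0,0.4]]' 40;  python3 -m crank '[[0,0,0,0,0,1.5,0.4],[0,0,0,0,0,0,0.4],[0,0,0,0,0,0,0.4]]' 40;python3 - <<'E'
from h import *
need([.507,0.002,.2465],1.52)
E
```

```text
t: 10.58
tool_pos: [0.5075, 0.0017, 0.2489]
tool_rot: [2.274, 2.165, 0.001]
contact_force: [0.4, -0.3, -3.7]
opening: 0.0456
t: 10.83
tool_pos: [0.5076, 0.0017, 0.2473]
tool_rot: [2.274, 2.165, 0.001]
contact_force: [-0.5, 0.2, -2.6]
opening: 0.0456
t 10.83 pos [0.5076 0.0017 0.2473] xang 1.5218 tilt 0.0017 F [-0.5  0.2 -2.6] open 45.6
shift now-axes [ 0.2 -0.6  0.8] shift target-axes [ 0.2 -0.6  0.8] turn [0.0015 0.0008 0.0018]
```

```bash
python3 -m crank '[[0,0,0,0,0,1,0.4],[0,0,0,0,0,0,0.4],[0,0,0,0,0,0,0.4]]' 40;  python3 -m crank '[[0,0,0,0,0,1,0.4],[0,0,0,0,0,0,0.4],[0,0,0,0,0,0,0.4]]' 40;
```

```text
t: 11.08
tool_pos: [0.5078, 0.0017, 0.2466]
tool_rot: [2.274, 2.165, 0.001]
contact_force: [-0.1, -0.3, -4.0]
opening: 0.0458
t: 11.33
tool_pos: [0.5081, 0.0017, 0.2467]
tool_rot: [2.273, 2.165, 0.002]
contact_force: [0.3, 0.3, -3.1]
opening: 0.0455
```

```bash
python3 -m crank '[[0,0,0,0,0,2,0.4],[0,0,0,0,0,0,0.4]]' 40;  python3 -m crank '[[0,0,0,0,0,0,0.4],[0,0,0,0,0,0,0.4]]' 40;python3 - <<'E'
from h import *
need([.507,0.002,.2465],1.52)
p,c,o=snap("side");crop(p,"s9",220,120,340,240,5)
p,c,o=snap("wrist","w9")
E
```

```text
t: 11.5
tool_pos: [0.5088, 0.0016, 0.2469]
tool_rot: [2.273, 2.165, 0.002]
contact_force: [-0.4, 0.7, -3.7]
opening: 0.0458
t: 11.67
tool_pos: [0.5088, 0.0016, 0.2467]
tool_rot: [2.272, 2.164, 0.003]
contact_force: [-0.4, 0.2, -3.2]
opening: 0.0458
t 11.67 pos [0.5088 0.0016 0.2467] xang 1.522 tilt 0.004 F [-0.4  0.2 -3.2] open 45.8
shift now-axes [ 0.3 -1.8  0.2] shift target-axes [ 0.3 -1.8  0.2] turn [0.0038 0.0012 0.002 ]
```

View pics/s9.png

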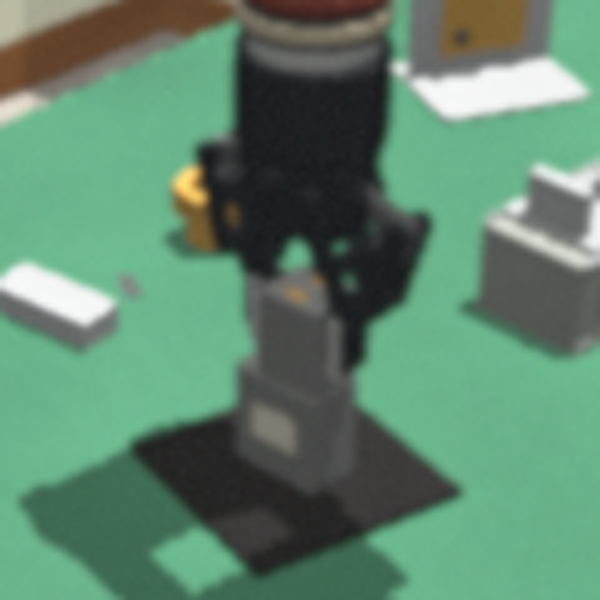

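View pics/w9.png

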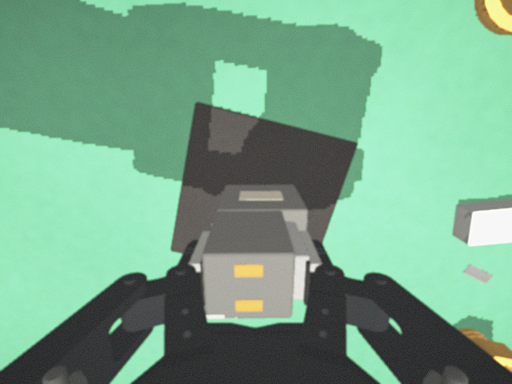

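```bash
python3 -m crank '[[0,0,0,0,0,0,-0.07],[0,0,0,0,1,0,-0.12],[0,0,0,0,1,0,-0.17],[0,0,0,0,1,0,-0.22],[0,0,0,0,1,0,-0.27],[0,0,0,0,1,0,-0.32],[0,0,0,0,0,0,-0.37]]' 20; python3 - <<'E'
from h import *
need([.507,0.002,.2465],1.52)
p,c,o=snap("wrist","w10")
E
```

```text
t: 12.35
tool_pos: [0.5138, 0.0014, 0.2456]
tool_rot: [2.274, 2.166, 0.0]
contact_force: [-0.5, 0.6, 0.5]
opening: 0.0588
t 12.35 pos [0.5138 0.0014 0.2456] xang 1.5219 tilt 0.0014 F [-0.5  0.6  0.5] open 58.8
shift now-axes [ 0.3 -6.8 -0.9] shift target-axes [ 0.3 -6.8 -0.9] turn [0.0011 0.001  0.0019]
```

View pics/w10.png

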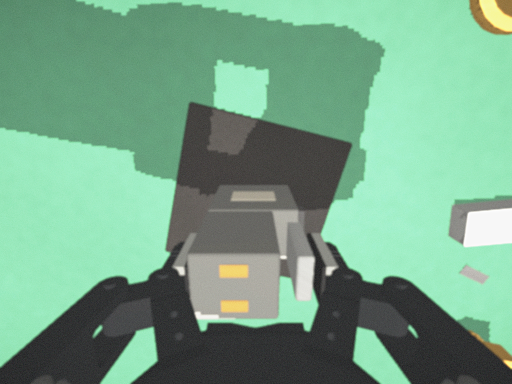

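The tab is out again and the fingers are about to part. Opening fully next.

```bash
python3 -m crank '[[0,0,0,0,0,0,-0.5],[0,0,0,0,0,0,-0.7],[0,0,0,0,0,0,-1],[0,0,0,0,0,0,-1],[0,0,0,0,0,0,-1]]' 20; python3 - <<'E'
from h import *
need([.507,0.002,.2465],1.52)
p,c,o=snap("wrist","w11")
p,c,o=snap("side");crop(p,"s11",220,120,340,240,5)
E
```

```text
t: 12.82
tool_pos: [0.5152, 0.0012, 0.2481]
tool_rot: [2.271, 2.162, 0.006]
contact_force: [-0.4, 0.1, 0.1]
opening: 0.0854
t 12.82 pos [0.5152 0.0012 0.2481] xang 1.5219 tilt 0.0069 F [-0.4  0.1  0.1] open 85.4
shift now-axes [ 0.4 -8.2  1.6] shift target-axes [ 0.4 -8.2  1.6] turn [0.0068 0.0014 0.0019]
```

View pics/w11.png

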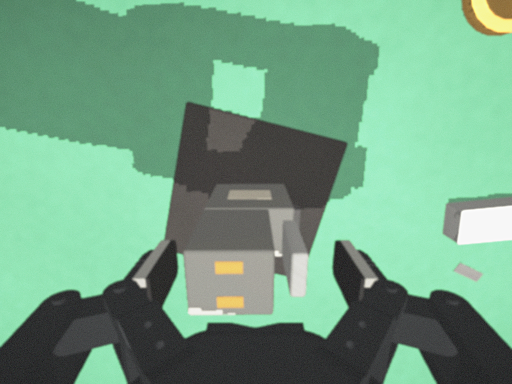

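View pics/s11.png

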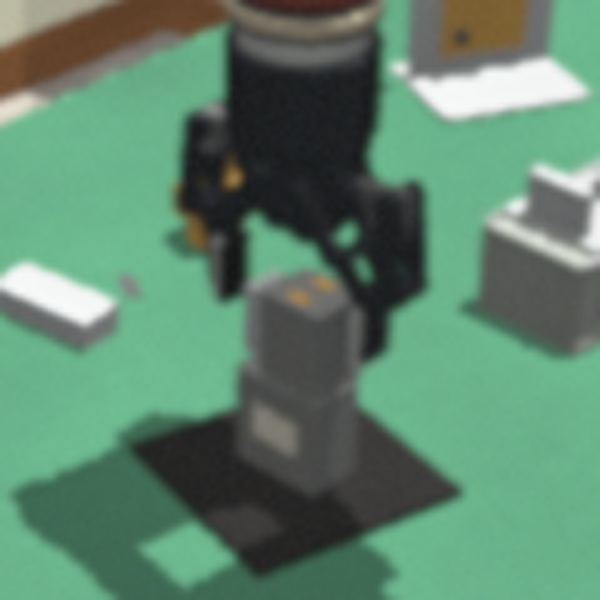

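The pack stands upright on the mat, free of both fingers. Now I'll centre and rise.

```bash
python3 -m crank '[[0.007,0,0,0,-4,-4,-1],[0,0,0,0,0,-20,-1],[0,0,0,0,0,-30,-1],[0,0,0,0,0,-30,-1],[0,0,0,0,0,-30,-1],[0,0,0,0,0,-30,-1],[0,0,0,0,0,0,-1],[0,0,0,0,0,0,-1]]' 20; python3 - <<'E'
from h import *
need([.507,0.002,.39],3.09)
p,c,o=snap("wrist");crop(p,"w12",120,60,380,320,3)
E
```

```text
t: 13.58
tool_pos: [0.5082, 0.002, 0.3972]
tool_rot: [-2.27, -2.162, 0.012]
contact_force: [0.2, 0.4, -1.4]
opening: 0.0856
t 13.58 pos [0.5082 0.002  0.3972] xang 1.522 tilt 0.0102 F [ 0.2  0.4 -1.4] open 85.6
shift now-axes [-0.  -1.2  7.2] shift target-axes [ 1.2 -0.   7.2] turn [-0.0087 -0.0073 -1.568 ]
```

View pics/w12.png

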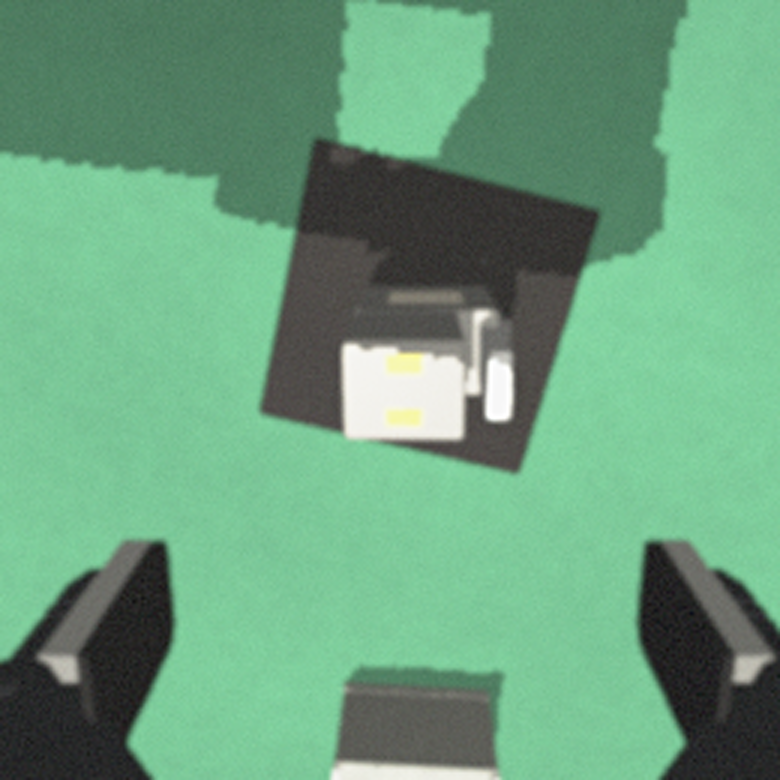

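```bash
python3 - <<'E'
from h import *
np.set_printoptions(precision=4,suppress=True)
p,c,o=snap("wrist")
w=atz(c,np.array([(464,348),(464,438),(345,438),(343,345)])/3+[120,60],.116)
print("pack",fit2d(np.array([(12,17),(12,-17),(-28,-17),(-28,17)])/1e3,w))
print(o["tool_pos"])
p,c,o=snap("top")
print([(np.round(d["centre"],4).tolist(),round(d["confidence"],2)) for d in spotter.mark_of("pack",p)])
need([.507,0.002,.39],3.09)
E
```

```text
pack (array([0.5135, 0.0007]), np.float64(-0.05184928002201464), array([0.0019, 0.0014, 0.0013, 0.001 ]))
[0.5085 0.0019 0.3978]
[([0.5129, -0.0016, 0.0024], 0.5), ([0.7222, -0.0218, -0.0002], 0.36), ([0.4589, 0.2696, 0.0024], 0.2)]
t 13.78 pos [0.5081 0.0019 0.3943] xang 1.5219 tilt 0.0147 F [ 0.1  0.8 -0.6] open 85.3
shift now-axes [ 0.  -1.   4.3] shift target-axes [1.1 0.  4.3] turn [-0.0119 -0.0112 -1.568 ]
```

```bash
python3 -m crank '[[-0.01,-0.01,-0.12,0,0,0,-1],[0,0,-0.12,0,0,0,-1],[0,0,-0.12,0,0,0,-1],[0,0,-0.12,0,0,0,-1],[0,0,-0.12,0,0,0,-1],[0,0,-0.12,0,0,0,-1],[0,0,-0.12,0,0,0,-1],[0,0,-0.12,0,0,0,-1]]';  python3 -m crank '[[0,0,-0.12,0,0,0,-1],[0,0,-0.12,0,0,0,-1],[0,0,-0.12,0,0,0,-1],[0,0,-0.12,0,0,0,-1],[0,0,-0.12,0,0,0,-1],[0,0,-0.01,0,0,0,-1],[0,0,0,0,0,0,-1]]'; python3 - <<'E'
from h import *
need([.5063,0.0009,.38],3.09)
E
```

```text
t: 14.45
tool_pos: [0.5049, 0.0022, 0.3782]
tool_rot: [-0.953, -2.964, 0.024]
contact_force: [0.4, 0.7, -0.4]
opening: 0.0854
t: 15.03
tool_pos: [0.5019, 0.0026, 0.3636]
tool_rot: [0.02, -3.085, 0.003]
contact_force: [0.2, 0.1, 0.1]
opening: 0.0857
t 15.03 pos [0.5019 0.0026 0.3636] xang -3.1286 tilt 0.057 F [0.2 0.1 0.1] open 85.7
shift now-axes [ -3.5  -1.8 -16.6] shift target-axes [ -4.5  -1.5 -16.4] turn [-0.0037 -0.0569  0.0646]
```

```bash
python3 -m crank '[[-0.004,-0.057,0.064,-3.5,-1.8,-16,-1],[0,0,0,0,0,0,-1],[0,0,0,0,0,0,-1]]'; python3 - <<'E'
from h import *
need([.5063,0.0009,.38],3.09)
p,c,o=snap("wrist","w13");crop(p,"w13c",150,150,350,350,4)
need([.5063,0.0009,.38],3.09)
E
```

```text
t: 15.28
tool_pos: [0.5055, 0.001, 0.3754]
tool_rot: [-0.093, -3.134, -0.002]
contact_force: [-0.4, -0.6, -0.1]
opening: 0.0855
t 15.28 pos [0.5055 0.001  0.3754] xang 3.0825 tilt 0.0068 F [-0.4 -0.6 -0.1] open 85.5
shift now-axes [-0.8 -0.  -4.6] shift target-axes [-0.8 -0.  -4.6] turn [ 0.0011 -0.0067 -0.0075]
t 15.33 pos [0.5057 0.001  0.3759] xang 3.0827 tilt 0.0056 F [0.8 0.2 0. ] open 85.5
shift now-axes [-0.6 -0.  -4.1] shift target-axes [-0.6 -0.  -4.1] turn [ 0.001  -0.0055 -0.0073]
```

View pics/w13c.png

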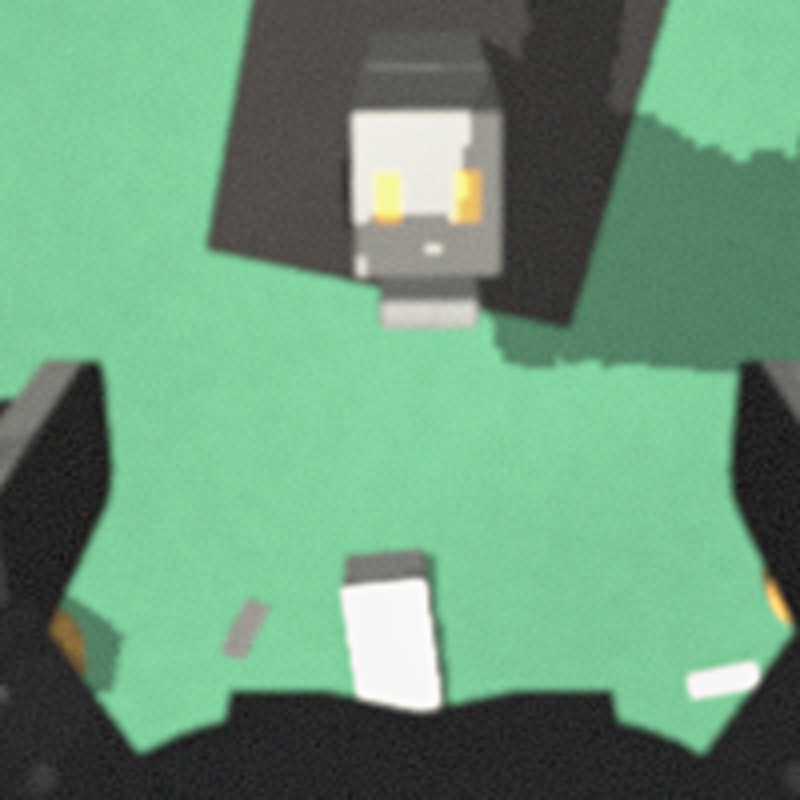

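```bash
python3 - <<'E'
from h import *
np.set_printoptions(precision=4,suppress=True)
p,c,o=snap("wrist")
w=atz(c,np.array([(350,110),(502,110),(503,276),(354,276)])/4+[150,150],.116)
print("pack",fit2d(np.array([(-28,-17),(-28,17),(12,17),(12,-17)])/1e3,w))
need([.5063,0.0009,.243],3.09)
E
```

```text
pack (array([0.5129, 0.0021]), np.float64(-0.05061692622110394), array([0.0001, 0.0006, 0.0004, 0.0004]))
t 15.38 pos [0.5057 0.001  0.3759] xang 3.0832 tilt 0.0055 F [ 0.1 -0.1  0. ] open 85.3
shift now-axes [ -1.3  -0.2 132.9] shift target-axes [ -0.6  -0.  132.9] turn [ 0.001  -0.0054 -0.0068]
```

```bash
python3 -m crank '[[0,-0.005,-0.007,0,1.3,15,-1],[0,0,0,0,0,20,-1],[0,0,0,0,0,20,-1],[0,0,0,0,0,15,-1],[0,0,0,0,0,0,-1],[0,0,0,0,0,0,-1]]'; python3 - <<'E'
from h import *
need([.506,0.0023,.243],3.09)
E
```

```text
t: 15.88
tool_pos: [0.505, 0.0027, 0.3021]
tool_rot: [-0.079, -3.136, -0.001]
contact_force: [0.7, -0.1, -0.0]
opening: 0.0856
t 15.88 pos [0.505  0.0027 0.3021] xang 3.0915 tilt 0.0047 F [ 0.7 -0.1 -0. ] open 85.6
shift now-axes [-1.3 -0.4 59.1] shift target-axes [-1.  -0.3 59.1] turn [ 0.0007 -0.0047  0.0015]
```

```bash
python3 -m crank '[[0,-0.005,0,-1,0,15,-1],[0,0,0,0,0,15,-1],[0,0,0,0,0,10,-1],[0,0,0,0,0,8,-1],[0,0,0,0,0,5,-1],[0,0,0,0,0,0,-1],[0,0,0,0,0,0,-1]]'; python3 - <<'E'
from h import *
need([.506,0.0023,.243],3.09)
E
```

```text
t: 16.47
tool_pos: [0.5081, 0.0025, 0.252]
tool_rot: [0.078, 3.134, -0.001]
contact_force: [-0.5, -0.2, 1.0]
opening: 0.0852
t 16.47 pos [0.5081 0.0025 0.252 ] xang 3.092 tilt 0.0066 F [-0.5 -0.2  1. ] open 85.2
shift now-axes [ 2.1 -0.3  9. ] shift target-axes [ 2.1 -0.3  9. ] turn [-0.0002  0.0066  0.002 ]
```

```bash
python3 -m crank '[[0,0.006,0.002,2,-0.3,8,-1],[0,0,0,0,0,0,-1],[0,0,0,0,0,0,-1]]'; python3 - <<'E'
from h import *
need([.506,0.0023,.243],3.09)
p,c,o=snap("wrist","w14")
E
```

```text
t: 16.72
tool_pos: [0.5068, 0.0022, 0.2452]
tool_rot: [0.081, 3.137, -0.001]
contact_force: [0.9, 0.2, 0.0]
opening: 0.0853
t 16.72 pos [0.5068 0.0022 0.2452] xang 3.0899 tilt 0.0031 F [0.9 0.2 0. ] open 85.3
shift now-axes [0.8 0.1 2.2] shift target-axes [0.8 0.1 2.2] turn [-0.0005  0.0031 -0.0001]
```

View pics/w14.png

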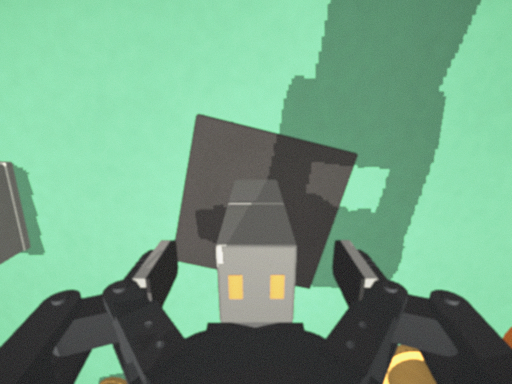

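The pack (218–295 px) is centred between the fingers (175–337 px), with its tab out of their way. Closing now.

```bash
python3 -m crank '[[0,0,0,0,0,0,-0.5],[0,0,0,0,0,0,-0.1],[0,0,0,0,0,0,0.1],[0,0,0,0,0,0,0.2],[0,0,0,0,0,0,0.3],[0,0,0,0,0,0,0.5],[0,0,0,0,0,0,0.5],[0,0,0,0,0,0,0.5]]' 35; python3 - <<'E'
from h import *
need([.506,0.0023,.243],3.09)
E
```

```text
t: 17.43
tool_pos: [0.5069, 0.0023, 0.2459]
tool_rot: [0.081, 3.136, -0.001]
contact_force: [0.4, -0.3, -0.6]
opening: 0.0336
t 17.43 pos [0.5069 0.0023 0.2459] xang 3.0899 tilt 0.0041 F [ 0.4 -0.3 -0.6] open 33.6
shift now-axes [0.9 0.  2.9] shift target-axes [0.9 0.  2.9] turn [-0.0005  0.0041 -0.0001]
```

```bash
python3 -m crank '[[0,0.004,0,0,0,-5,0.5],[0,0,0,0,0,-8,0.5],[0,0,0,0,0,-10,0.5],[0,0,0,0,0,-20,0.5],[0,0,0,0,0,-20,0.5],[0,0,0,0,0,-20,0.5],[0,0,0,0,0,-20,0.5],[0,0,0,0,0,-10,0.5]]' 35;python3 -m crank '[[0,0,0,0,0,0,0.5],[0,0,0,0,0,0,0.5]]' 35; python3 - <<'E'
from h import *
need([.4525,0.180,.36],3.09)
p,c,o=snap("top");crop(p,"c15",125,185,185,255,10)
p,c,o=snap("side","s15")
E
```

```text
t: 18.1
tool_pos: [0.5041, 0.0026, 0.3604]
tool_rot: [-0.081, -3.126, -0.001]
contact_force: [0.2, 0.3, -2.8]
opening: 0.0337
t: 18.27
tool_pos: [0.5046, 0.0026, 0.3644]
tool_rot: [-0.081, -3.132, -0.0]
contact_force: [0.2, -0.8, -2.5]
opening: 0.0337
t 18.27 pos [0.5046 0.0026 0.3644] xang 3.0899 tilt 0.0083 F [ 0.2 -0.8 -2.5] open 33.7
shift now-axes [ 61.2 174.5   4.9] shift target-axes [ 61.2 174.5   4.4] turn [-0.0001 -0.0083 -0.0001]
```

View pics/s15.png

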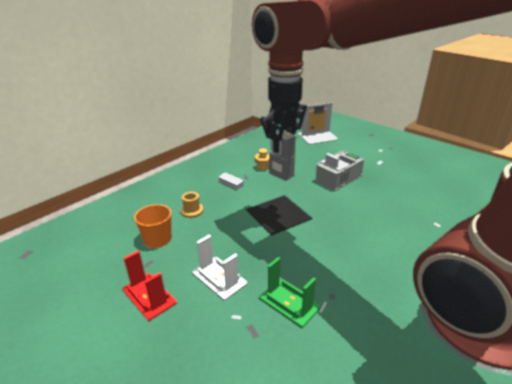

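View pics/c15.png

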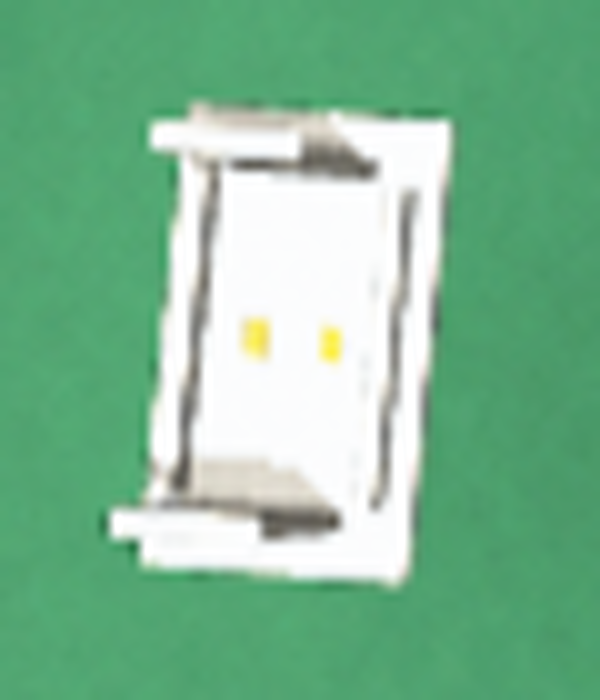

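```bash
python3 - <<'E'
from h import *
np.set_printoptions(precision=4,suppress=True)
p,c,o=snap("top")
f=lambda a:np.array(a)/10+[125,185]-[.05,.05]
w=atz(c,f([(193,105),(452,122),(405,583),(140,568)]),.008)
print(w[:,:2]);print("cradle",fit2d(np.array([(55,32),(55,-32),(-55,-32),(-55,32)])/1e3,w))
w=atz(c,f([(150,122),(112,508),(150,155),(112,538),(262,545),(300,160)]),.088); print("cheek tops",w[:,:2])
w=atz(c,f([(256,338),(331,345)]),.008); print("dots",w[:,:2],w[:,:2].mean(0))
E
```

```text
[[0.5156 0.2941]
 [0.5129 0.2318]
 [0.4024 0.2382]
 [0.4048 0.3011]]
cradle (array([0.4589, 0.2663]), np.float64(-0.055898510748143414), array([0.0011, 0.001 , 0.0008, 0.001 ]))
cheek tops [[0.5052 0.2816]
 [0.4212 0.2855]
 [0.4979 0.2812]
 [0.4147 0.2851]
 [0.4138 0.2528]
 [0.4976 0.2485]]
dots [[0.4599 0.2763]
 [0.4586 0.2584]] [0.4593 0.2673]
```

```bash
python3 -m crank '[[0,-0.008,0,5,14,0,0.5],[0,0,0,8,22,0,0.5],[0,0,0,8,24,0,0.5],[0,0,0,8,24,0,0.5],[0,0,0,8,24,0,0.5],[0,0,0,8,24,0,0.5],[0,0,0,8,16,0,0.5],[0,0,0,5,8,0,0.5]]' 35;python3 -m crank '[[0,0,0,0,0,0,0.5],[0,0,0,0,0,0,0.5]]' 35; python3 - <<'E'
from h import *
need([.4526,0.267,.36],3.09)
p,c,o=snap("wrist","w16")
print([(np.round(d["centre"],4).tolist(),round(d["confidence"],2)) for d in spotter.mark_of("cradle",p)])
E
```

```text
t: 19.08
tool_pos: [0.4506, 0.1653, 0.3494]
tool_rot: [-0.092, -3.115, 0.004]
contact_force: [-0.1, -0.3, -3.2]
opening: 0.0336
t: 19.25
tool_pos: [0.4492, 0.1665, 0.3469]
tool_rot: [-0.086, -3.111, 0.006]
contact_force: [0.1, 0.5, -4.2]
opening: 0.0337
t 19.25 pos [0.4492 0.1665 0.3469] xang 3.0863 tilt 0.0298 F [ 0.1  0.5 -4.2] open 33.7
shift now-axes [  2.6 100.5 -13.5] shift target-axes [  1.8 100.6 -13.1] turn [-0.0046 -0.0294 -0.0037]
[([0.3025, 0.2251, 0.0045], 0.81), ([0.5288, 0.3957, -0.0018], 0.79), ([0.4611, 0.2676, -0.0018], 0.63)]
```

View pics/w16.png

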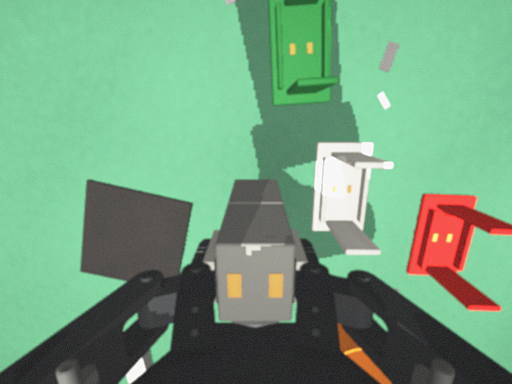

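The wrist view shows the bare cradle at (341,185), between green at (302,50) and red at (445,235). The pack is held upright.

```bash
python3 - <<'E'
from h import *
np.set_printoptions(precision=4,suppress=True)
p,c,o=snap("wrist");crop(p,"w16c",290,125,410,265,5)
print(proj(c,[[.459,.2667,.008]]))
w=atz(c,[(317,143),(373,142),(314,230)],.008);print(w)
print(fit2d(np.array([(-55,-32),(-55,32),(55,-32)])/1e3,w))
E
```

```text
[[340.8214 188.2039]]
[[0.4037 0.2379 0.008 ]
 [0.4063 0.3019 0.008 ]
 [0.5115 0.2347 0.008 ]]
(array([0.4592, 0.2681]), np.float64(-0.03732208303874112), array([0.0007, 0.0009, 0.0016]))
```

View pics/w16c.png

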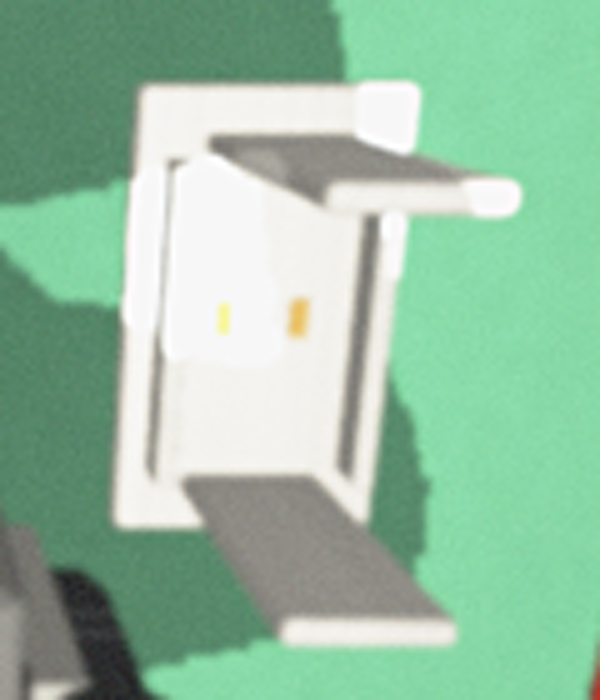

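```bash
python3 -m crank '[[-0.004,-0.029,-0.003,1,10,-10,0.5],[0,0,0,0,18,-3,0.5],[0,0,0,0,20,-1,0.5],[0,0,0,0,20,-1,0.5],[0,0,0,0,18,0,0.5],[0,0,0,0,10,0,0.5],[0,0,0,0,0,0,0.5],[0,0,0,0,0,0,0.5]]' 35; python3 - <<'E'
from h import *
need([.4527,0.2673,.36],3.09)
E
```

```text
t: 20.07
tool_pos: [0.4587, 0.2637, 0.3699]
tool_rot: [0.102, 3.123, 0.007]
contact_force: [-0.4, -0.5, -3.1]
opening: 0.0337
t 20.07 pos [0.4587 0.2637 0.3699] xang 3.0765 tilt 0.0177 F [-0.4 -0.5 -3.1] open 33.7
shift now-axes [6.4 3.2 9.8] shift target-axes [6.2 3.3 9.9] turn [ 0.0049  0.017  -0.0134]
```

```bash
python3 -m crank '[[0.005,0.017,-0.013,6,3,8,0.5],[0,0,0,0,0,10,0.5],[0,0,0,0,0,0,0.5],[0,0,0,0,0,0,0.5]]' 35; python3 - <<'E'
from h import *
need([.4527,0.2673,.248],3.09)
p,c,o=snap("wrist","w17")
p,c,o=snap("side");crop(p,"s17",170,150,300,310,4)
E
```

```text
t: 20.4
tool_pos: [0.4527, 0.2654, 0.3501]
tool_rot: [-0.084, -3.139, 0.002]
contact_force: [-0.2, -0.0, -2.5]
opening: 0.0335
t 20.4 pos [0.4527 0.2654 0.3501] xang 3.0883 tilt 0.0018 F [-0.2 -0.  -2.5] open 33.5
shift now-axes [  0.    2.  102.1] shift target-axes [1.000e-01 1.900e+00 1.021e+02] turn [-0.0014 -0.001  -0.0017]
```

View pics/w17.png

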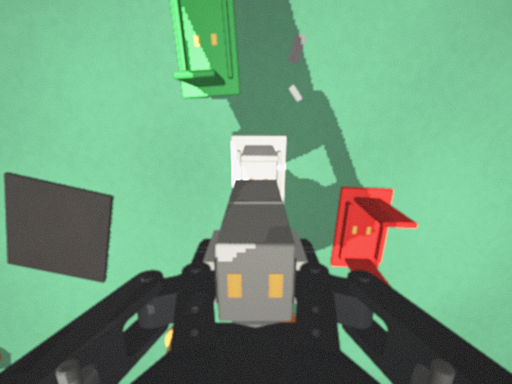

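View pics/s17.png

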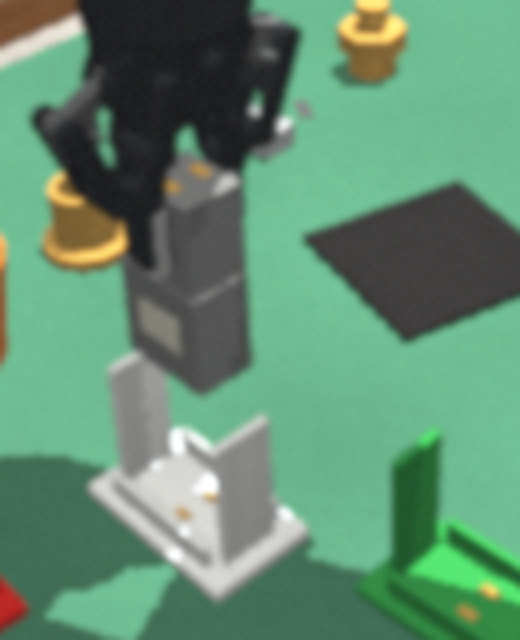

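```bash
python3 -m crank '[[-0.001,-0.001,-0.002,0,2,6,0.5],[0,0,0,0,0,8,0.5],[0,0,0,0,0,8,0.5],[0,0,0,0,0,0,0.5],[0,0,0,0,0,0,0.5]]' 35; python3 - <<'E'
from h import *
need([.4527,0.2673,.248],3.09)
E
```

```text
t: 20.92
tool_pos: [0.4531, 0.267, 0.326]
tool_rot: [0.082, 3.14, -0.0]
contact_force: [0.9, -0.2, -2.7]
opening: 0.0334
t 20.92 pos [0.4531 0.267  0.326 ] xang 3.0893 tilt 0.0007 F [ 0.9 -0.2 -2.7] open 33.4
shift now-axes [ 0.5  0.3 78. ] shift target-axes [ 0.4  0.3 78. ] turn [-0.0003  0.0006 -0.0007]
```

```bash
python3 -m crank '[[0,0,0,0,0,8,0.5],[0,0,0,0,0,10,0.5],[0,0,0,0,0,10,0.5],[0,0,0,0,0,0,0.5],[0,0,0,0,0,0,0.5]]' 35; python3 - <<'E'
from h import *
need([.4527,0.2673,.248],3.09)
p,c,o=snap("wrist","w18")
p,c,o=snap("side");crop(p,"s18",170,150,300,310,4)
E
```

```text
t: 21.33
tool_pos: [0.453, 0.267, 0.2945]
tool_rot: [-0.082, -3.14, 0.001]
contact_force: [0.8, 0.3, -3.0]
opening: 0.034
t 21.33 pos [0.453  0.267  0.2945] xang 3.0894 tilt 0.0006 F [ 0.8  0.3 -3. ] open 34.0
shift now-axes [ 0.3  0.4 46.5] shift target-axes [ 0.3  0.3 46.5] turn [-0.0006 -0.0001 -0.0006]
```

View pics/s18.png

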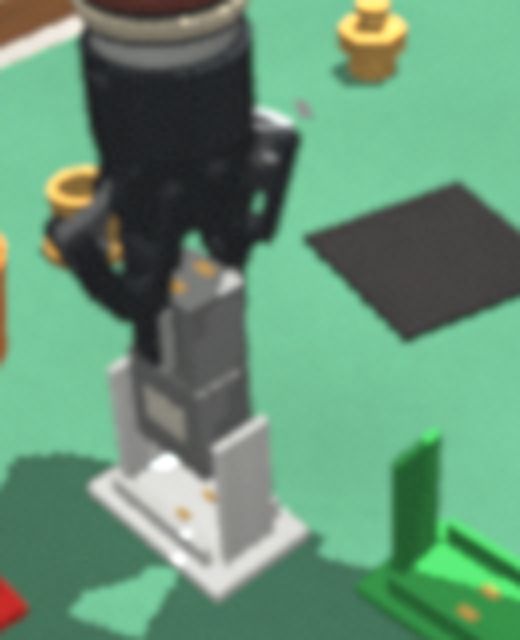

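View pics/w18.png

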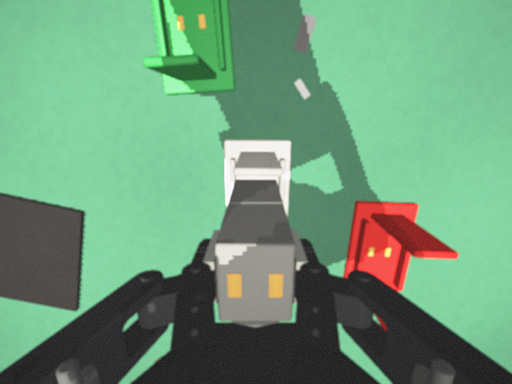

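The pack is between the cheeks and centred (wrist view: cradle 224–291 px, pack 224–287 px). Lowering on.

```bash
python3 -m crank '[[0,0,0,0,0,8,0.5],[0,0,0,0,0,10,0.5],[0,0,0,0,0,8,0.5],[0,0,0,0,0,5,0.5],[0,0,0,0,0,0,0.5],[0,0,0,0,0,0,0.5]]' 35; python3 - <<'E'
from h import *
need([.4527,0.2673,.248],3.09)
E
python3 -m crank '[[0,0,0,0,0,3,0.5],[0,0,0,0,0,2,0.5],[0,0,0,0,0,0,0.5],[0,0,0,0,0,0,0.5]]' 35; python3 - <<'E'
from h import *
need([.4527,0.2673,.248],3.09)
E
```

```text
t: 21.93
tool_pos: [0.4534, 0.2671, 0.2613]
tool_rot: [0.082, 3.139, 0.0]
contact_force: [-0.1, 0.1, -3.5]
opening: 0.0335
t 21.93 pos [0.4534 0.2671 0.2613] xang 3.0894 tilt 0.0016 F [-0.1  0.1 -3.5] open 33.5
shift now-axes [ 0.7  0.2 13.3] shift target-axes [ 0.7  0.2 13.3] turn [ 0.0002  0.0016 -0.0006]
t: 22.27
tool_pos: [0.4536, 0.2672, 0.2562]
tool_rot: [0.082, 3.138, 0.001]
contact_force: [0.2, 0.5, -3.1]
opening: 0.0334
t 22.27 pos [0.4536 0.2672 0.2562] xang 3.0895 tilt 0.0022 F [ 0.2  0.5 -3.1] open 33.4
shift now-axes [0.9 0.1 8.2] shift target-axes [0.9 0.1 8.2] turn [ 0.0005  0.0022 -0.0005]
```

```bash
python3 -m crank '[[0,0.002,0,0.8,0,3,0.5],[0,0,0,0,0,2,0.5],[0,0,0,0,0,0,0.5],[0,0,0,0,0,0,0.5]]' 35; python3 -m crank '[[0,0,0,0,0,1.5,0.5],[0,0,0,0,0,0,0.5],[0,0,0,0,0,0,0.5]]' 35;python3 -m crank '[[0,0,0,0,0,1.5,0.5],[0,0,0,0,0,0,0.5],[0,0,0,0,0,0,0.5]]' 35
```

```text
t: 22.6
tool_pos: [0.453, 0.2674, 0.2515]
tool_rot: [0.082, 3.139, 0.002]
contact_force: [0.1, -0.6, -3.5]
opening: 0.0336
t: 22.85
tool_pos: [0.4531, 0.2674, 0.25]
tool_rot: [0.082, 3.139, 0.002]
contact_force: [0.6, -0.0, -2.9]
opening: 0.0338
t: 23.1
tool_pos: [0.4531, 0.2674, 0.2485]
tool_rot: [0.082, 3.138, 0.002]
contact_force: [0.6, -0.2, -3.0]
opening: 0.0335
```

```bash
python3 -m crank '[[0,0,0,0,0,1,0.5],[0,0,0,0,0,0,0.5]]' 35; python3 -m crank '[[0,0,0,0,0,1,0.5],[0,0,0,0,0,0,0.5]]' 35;python3 -m crank '[[0,0,0,0,0,1,0.5],[0,0,0,0,0,0,0.5]]' 35;python3 - <<'E'
from h import *
need([.4527,0.2673,.248],3.09)
p,c,o=snap("side");crop(p,"s19",170,150,300,310,4)
E
```

```text
t: 23.27
tool_pos: [0.4534, 0.2676, 0.2481]
tool_rot: [0.082, 3.138, 0.003]
contact_force: [-0.4, 0.2, -2.7]
opening: 0.0337
t: 23.43
tool_pos: [0.4537, 0.2678, 0.2481]
tool_rot: [0.082, 3.137, 0.003]
contact_force: [0.1, -0.4, -3.9]
opening: 0.0337
t: 23.6
tool_pos: [0.454, 0.2679, 0.248]
tool_rot: [0.082, 3.136, 0.004]
contact_force: [0.8, -1.3, -4.0]
opening: 0.0337
t 23.6 pos [0.454  0.2679 0.248 ] xang 3.0896 tilt 0.0047 F [ 0.8 -1.3 -4. ] open 33.7
shift now-axes [ 1.2 -0.7  0. ] shift target-axes [ 1.2 -0.7  0. ] turn [ 0.0024  0.0041 -0.0004]
```

View pics/s19.png

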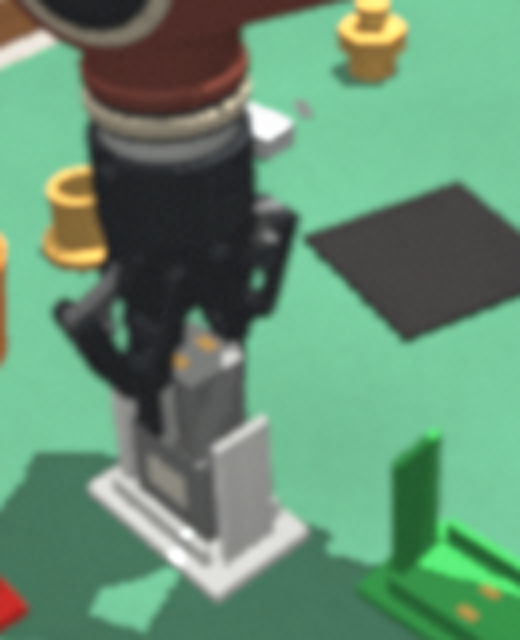

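Height has stalled at 0.248, the value expected for floor contact, and the pack is seated in the picture. Releasing.

```bash
python3 -m crank '[[0,0,0,0,0,0,0.22],[0,0,0,0,0,0,0.17],[0,0,0,0,0,0,0.1],[0,0,0,0,0,0,0],[0,0,0,0,0,0,-0.3],[0,0,0,0,0,0,-0.6],[0,0,0,0,0,0,-1],[0,0,0,0,0,0,-1]]' 20; python3 - <<'E'
from h import *
need([.4527,0.2673,.39],3.09)
p,c,o=snap("wrist","w20")
E
```

```text
t: 24.32
tool_pos: [0.455, 0.2682, 0.2491]
tool_rot: [0.082, 3.132, 0.007]
contact_force: [-0.1, -0.0, 0.2]
opening: 0.085
t 24.32 pos [0.455  0.2682 0.2491] xang 3.0895 tilt 0.0094 F [-0.1 -0.   0.2] open 85.0
shift now-axes [   1.1   -0.4 -140.9] shift target-axes [   2.2   -1.  -140.9] turn [ 0.0044  0.0083 -0.0005]
```

View pics/w20.png

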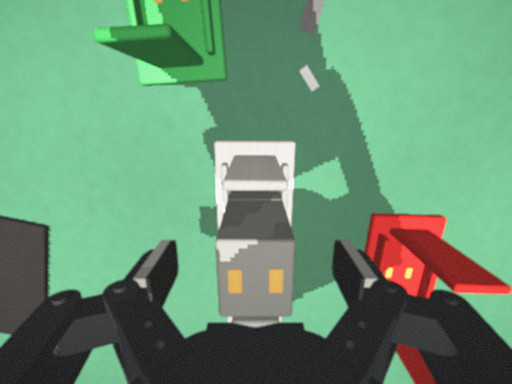

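The pack stands free in the cradle with clear fingers on both sides. Rising.

```bash
python3 -m crank '[[0.004,0.008,0,1,0,-6,-1],[0,0,0,0,0,-15,-1],[0,0,0,0,0,-25,-1],[0,0,0,0,0,-30,-1],[0,0,0,0,0,-30,-1],[0,0,0,0,0,-30,-1],[0,0,0,0,0,0,-1],[0,0,0,0,0,0,-1]]' 20; python3 - <<'E'
from h import *
need([.4527,0.2673,.40],3.09)
p,c,o=snap("wrist");crop(p,"w21",180,100,330,300,3)
p,c,o=snap("side");crop(p,"s21",170,150,300,310,4)
E
```

```text
t: 25.03
tool_pos: [0.4526, 0.2679, 0.3916]
tool_rot: [-0.082, -3.133, 0.004]
contact_force: [-0.1, 0.0, -0.6]
opening: 0.0854
t 25.03 pos [0.4526 0.2679 0.3916] xang 3.0895 tilt 0.0077 F [-0.1  0.  -0.6] open 85.4
shift now-axes [-0.1 -0.6 -8.4] shift target-axes [-0.2 -0.6 -8.4] turn [-0.003  -0.007  -0.0005]
```

View pics/w21.png

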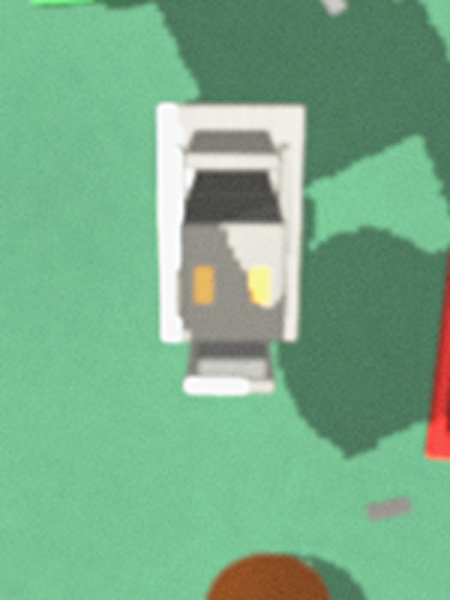

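View pics/s21.png

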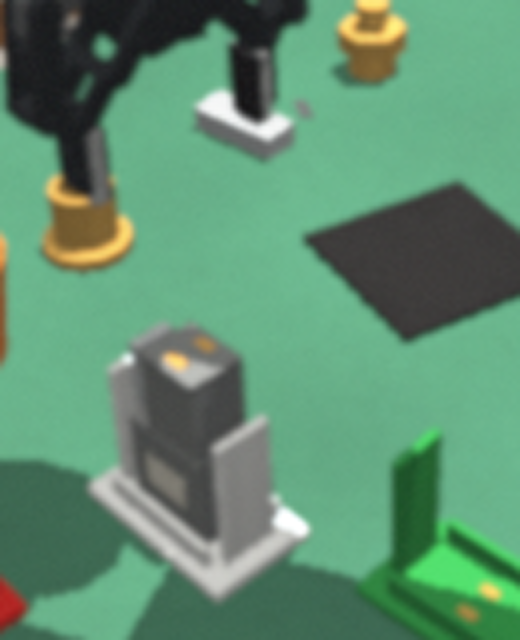

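```bash
python3 - <<'E'
from h import *
np.set_printoptions(precision=4,suppress=True)
p,c,o=snap("wrist")
w=atz(c,np.array([(183,222),(282,222),(284,338),(181,335)])/3+[180,100],.118)
print("pack",fit2d(np.array([(-28,-17),(-28,17),(12,17),(12,-17)])/1e3,w))
need([.498,-.22,.36],3.037)
E
python3 -m crank '[[-0.003,-0.007,0.01,-3,-15,0,-1],[0,0,0.01,-3,-30,0,-1],[0,0,0.01,-3,-32,0,-1],[0,0,0.01,-3,-32,0,-1],[0,0,0.01,-3,-32,0,-1],[0,0,0,-3,-32,0,-1],[0,0,0,-3,-32,0,-1],[0,0,0,-3,-32,0,-1]]'
python3 -m crank '[[0,0,0,-3,-32,0,-1],[0,0,0,-3,-32,0,-1],[0,0,0,-3,-32,0,-1],[0,0,0,-3,-32,0,-1],[0,0,0,-3,-32,0,-1],[0,0,0,-3,-20,0,-1],[0,0,0,0,0,0,-1],[0,0,0,0,0,0,-1]]'
python3 - <<'E'
from h import *
need([.498,-.22,.36],3.037)
E
```

```text
pack (array([0.4584, 0.2687]), np.float64(-0.05775404765320677), array([0.0019, 0.002 , 0.0007, 0.0016]))
t 25.18 pos [0.4525 0.2678 0.3896] xang 3.0894 tilt 0.0105 F [-0.4 -0.3 -0.4] open 85.5
shift now-axes [ -71.2 -484.6   31. ] shift target-axes [ -96.2 -480.4   29.6] turn [-0.0045 -0.0095  0.0525]
t: 25.85
tool_pos: [0.4528, 0.0252, 0.3748]
tool_rot: [-0.143, -3.11, 0.006]
contact_force: [-0.0, -1.0, -0.1]
opening: 0.0852
t: 26.52
tool_pos: [0.4481, -0.1687, 0.3593]
tool_rot: [-0.155, -3.085, -0.007]
contact_force: [-0.5, 0.2, -0.2]
opening: 0.0851
t 26.52 pos [ 0.4481 -0.1687  0.3593] xang 3.0409 tilt 0.0531 F [-0.5  0.2 -0.2] open 85.1
shift now-axes [-54.7 -46.   -3.7] shift target-axes [-55.  -45.8  -0.7] turn [ 0.0015 -0.0531  0.0039]
```

```bash
python3 -m crank '[[0.001,-0.053,0.004,-20,-18,-2,-1],[0,0,0,-20,-18,0,-1],[0,0,0,-14,-10,0,-1],[0,0,0,0,0,0,-1],[0,0,0,0,0,0,-1]]'
python3 - <<'E'
from h import *
need([.498,-.22,.36],3.037)
p,c,o=snap("wrist","w22")
print([(np.round(d["centre"],4).tolist(),round(d["confidence"],2)) for d in spotter.mark_of("shutter_fin",p)])
E
```

```text
t: 26.93
tool_pos: [0.4978, -0.2163, 0.3532]
tool_rot: [-0.157, -3.13, -0.013]
contact_force: [-0.4, 0.2, -0.8]
opening: 0.0854
t 26.93 pos [ 0.4978 -0.2163  0.3532] xang 3.0412 tilt 0.0115 F [-0.4  0.2 -0.8] open 85.4
shift now-axes [-0.5 -3.6 -6.9] shift target-axes [-0.6 -3.6 -6.8] turn [ 0.0078 -0.0084  0.0041]
[([0.4985, -0.2228, 0.0966], 0.74)]
```

View pics/w22.png

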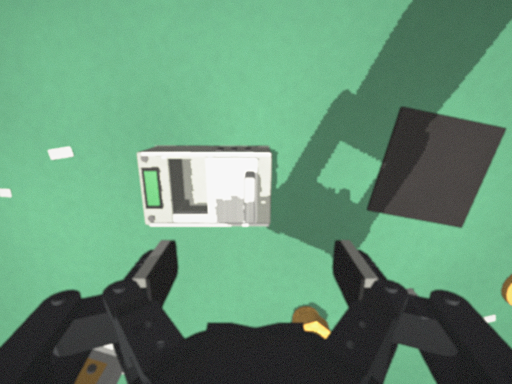

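The bay is empty and the fin is at (250,195). Descending to straddle the fin.

```bash
python3 -m crank '[[0.008,-0.008,-0.004,-0.5,-4.5,10,-1],[0,0,0,0,0,20,-1],[0,0,0,0,0,20,-1],[0,0,0,0,0,20,-1],[0,0,0,0,0,10,-1],[0,0,0,0,0,0,-1],[0,0,0,0,0,0,-1]]'
python3 - <<'E'
from h import *
need([.498,-.221,.247],3.037)
E
```

```text
t: 27.62
tool_pos: [0.4952, -0.2136, 0.2725]
tool_rot: [0.139, 3.136, -0.002]
contact_force: [0.9, -1.2, 1.1]
opening: 0.0852
t 27.62 pos [ 0.4952 -0.2136  0.2725] xang 3.0527 tilt 0.0027 F [ 0.9 -1.2  1.1] open 85.2
shift now-axes [-3.3 -7.  25.5] shift target-axes [-3.5 -7.  25.5] turn [-0.001   0.0025  0.0157]
```

```bash
python3 -m crank '[[0,0.002,0.015,-3.3,-7,8,-1],[0,0,0,0,0,8,-1],[0,0,0,0,0,6,-1],[0,0,0,0,0,0,-1],[0,0,0,0,0,0,-1]]'
python3 - <<'E'
from h import *
need([.498,-.221,.247],3.037)
p,c,o=snap("wrist","w23")
E
```

```text
t: 28.03
tool_pos: [0.4993, -0.222, 0.2525]
tool_rot: [0.165, 3.131, -0.006]
contact_force: [0.4, 0.4, 0.3]
opening: 0.0853
t 28.03 pos [ 0.4993 -0.222   0.2525] xang 3.0366 tilt 0.0072 F [0.4 0.4 0.3] open 85.3
shift now-axes [1.4 0.8 5.5] shift target-axes [1.4 0.8 5.5] turn [-0.0038  0.0061 -0.0004]
```

View pics/w23.png

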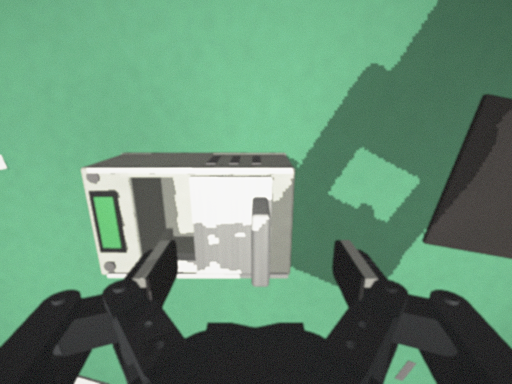

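```bash
python3 -m crank '[[-0.004,0.006,0,1.4,0.8,4,-1],[0,0,0,0,0,0,-0.4],[0,0,0,0,0,0,0],[0,0,0,0,0,0,0.4],[0,0,0,0,0,0,0.6],[0,0,0,0,0,0,0.8],[0,0,0,0,0,0,0.9],[0,0,0,0,0,0,0.9]]' 20
python3 - <<'E'
from h import *
need([.498,-.221,.247],3.037)
p,c,o=snap("wrist","w24")
E
```

```text
t: 28.75
tool_pos: [0.4983, -0.2211, 0.2495]
tool_rot: [0.165, 3.136, -0.0]
contact_force: [-0.1, 0.7, -0.0]
opening: 0.0094
t 28.75 pos [ 0.4983 -0.2211  0.2495] xang 3.0365 tilt 0.0013 F [-0.1  0.7 -0. ] open 9.4
shift now-axes [0.3 0.1 2.5] shift target-axes [0.3 0.1 2.5] turn [-0.      0.0013 -0.0005]
```

View pics/w24.png

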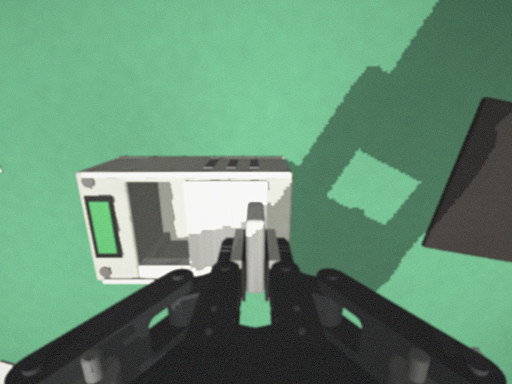

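The fin is gripped (opening 9.4 mm). Now slide it along −tool y.

```bash
python3 -m crank '[[0,0,0,0,-4,0,0.9],[0,0,0,0,-6,0,0.9],[0,0,0,0,-7,0,0.9],[0,0,0,0,-7,0,0.9],[0,0,0,0,-7,0,0.9],[0,0,0,0,0,0,0.9]]' 20
python3 - <<'E'
from h import *
need([.4928,-.2727,.2495],3.037)
E
```

```text
t: 29.3
tool_pos: [0.4948, -0.2545, 0.2495]
tool_rot: [0.165, 3.136, 0.002]
contact_force: [0.6, 0.8, 0.6]
opening: 0.0097
t 29.3 pos [ 0.4948 -0.2545  0.2495] xang 3.0366 tilt 0.002 F [0.6 0.8 0.6] open 9.7
shift now-axes [  0.1 -18.3  -0. ] shift target-axes [  0.1 -18.3  -0. ] turn [ 0.0016  0.0012 -0.0004]
```

```bash
python3 -m crank '[[0,0,0,0,-5,0,0.9],[0,0,0,0,-5,0,0.9],[0,0,0,0,-5,0,0.9],[0,0,0,0,-3,0,0.9],[0,0,0,0,0,0,0.9]]' 20
python3 -m crank '[[0,0,0,0,-4,0,0.9],[0,0,0,0,-4,0,0.9]]' 20
python3 -m crank '[[0,0,0,0,-4,0,0.9],[0,0,0,0,0,0,0.9]]' 20
python3 - <<'E'
from h import *
need([.4928,-.2727,.2495],3.037)
snap("wrist","w25")
E
```

```text
t: 29.72
tool_pos: [0.494, -0.267, 0.2495]
tool_rot: [-0.167, -3.137, -0.052]
contact_force: [-1.4, -2.2, -0.7]
opening: 0.0099
t: 29.88
tool_pos: [0.4939, -0.2706, 0.2493]
tool_rot: [-0.166, -3.135, -0.082]
contact_force: [0.7, 19.4, 7.2]
opening: 0.0096
t: 30.05
tool_pos: [0.4941, -0.2719, 0.2493]
tool_rot: [-0.163, -3.134, -0.098]
contact_force: [-1.9, -1.0, -1.7]
opening: 0.0092
t 30.05 pos [ 0.4941 -0.2719  0.2493] xang 3.0377 tilt 0.0625 F [-1.9 -1.  -1.7] open 9.2
shift now-axes [ 1.2 -1.  -0.2] shift target-axes [ 1.2 -1.  -0.2] turn [ 0.0623 -0.0055  0.0005]
```

View pics/w25.png

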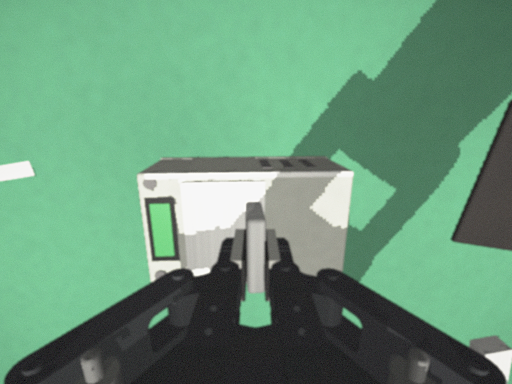

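The stop seems to be reached (19 N, the tool tilting about the fin). I'll release, level out and measure.

```bash
python3 -m crank '[[0,0,0,0,0,0,0.7],[0,0,0,0,0,0,0.3],[0,0,0,0,0,0,-0.2],[0,0,0,0,0,0,-0.6],[0.03,0,0,0,0,-10,-1],[0.03,0,0,0,0,-30,-1],[0,0,0,0,0,-40,-1],[0,0,0,0,0,-40,-1]]' 20
python3 -m crank '[[0,0,0,0,20,0,-1],[0,0,0,0,0,0,-1],[0,0,0,0,0,0,-1]]'
python3 - <<'E'
from h import *
need([.4928,-.2727,.2495],3.037)
p,c,o=snap("wrist");crop(p,"w26",110,120,310,260,4)
print([(np.round(d["centre"],4).tolist(),round(d["confidence"],2)) for d in spotter.mark_of("shutter_fin",p)])
E
```

```text
t: 30.77
tool_pos: [0.491, -0.2747, 0.3594]
tool_rot: [-0.168, -3.112, -0.012]
contact_force: [0.9, -0.9, 0.8]
opening: 0.0852
t: 31.02
tool_pos: [0.4951, -0.2573, 0.3732]
tool_rot: [-0.172, -3.13, 0.008]
contact_force: [-0.1, 0.1, -0.5]
opening: 0.0853
t 31.02 pos [ 0.4951 -0.2573  0.3732] xang 3.0319 tilt 0.0086 F [-0.1  0.1 -0.5] open 85.3
shift now-axes [ -0.2 -14.9 123.7] shift target-axes [  0.7 -15.5 123.7] turn [-0.0053 -0.0067 -0.0051]
[([0.4977, -0.2646, 0.0954], 0.59)]
```

View pics/w26.png

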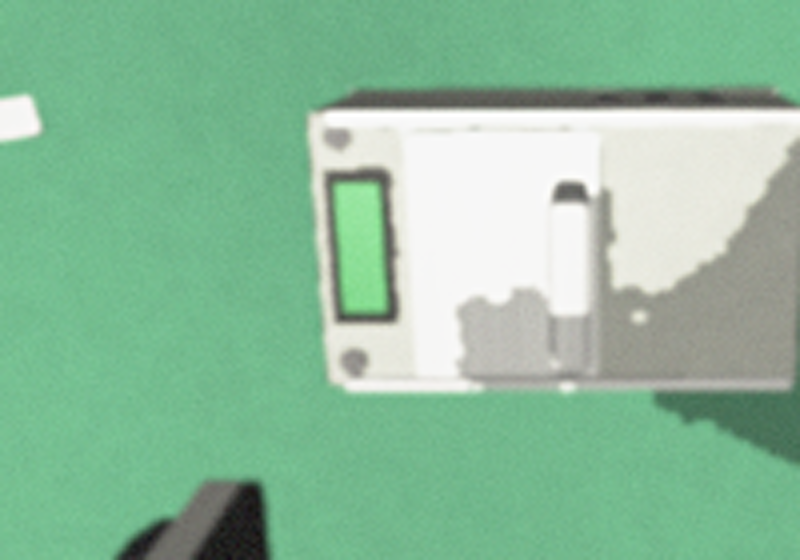

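```bash
python3 - <<'E'
from h import *
np.set_printoptions(precision=4,suppress=True)
p,c,o=snap("wrist")
def g(px,z):
    w=atz(c,np.array(px)/4+[110,120],z)[:,:2]-[.4888,-.2819]; th=-.105
    return w@np.array([[np.cos(th),-np.sin(th)],[np.sin(th),np.cos(th)]])
print("gauge corners",g([(310,112),(330,385),(798,112),(792,388)],.06)*1e3)
print("plate -y",g([(402,135),(415,376)],.065)*1e3," +y",g([(600,135),(598,374)],.065)*1e3)
print("fin top",g([(553,205),(588,205),(553,374),(588,374)],.096)*1e3)
E
```

```text
gauge corners [[-38.3632 -46.6728]
 [ 38.2684 -47.0313]
 [-37.6217  81.0823]
 [ 39.8163  83.4442]]
plate -y [[-32.9216 -22.0281]
 [ 33.7413 -22.014 ]]  +y [[-32.6278  29.2131]
 [ 33.4006  28.6162]]
fin top [[-20.8061  17.7348]
 [-20.761   25.923 ]
 [ 21.4245  17.1744]
 [ 21.4669  25.7589]]
```

```bash
python3 - <<'E'
from h import *
np.set_printoptions(precision=4,suppress=True)
p,c,o=snap("wrist")
# pose of shot w2 (t 3.25): xang 1.4714, approx turn to vertical [0.0001,.0037,.0004]
xa=1.4714;cc,s=np.cos(xa),np.sin(xa)
T=np.column_stack([[cc,s,0],[s,-cc,0],[0,0,-1]])@R.from_rotvec([-.0001,-.0037,0]).as_matrix()
c0=cam(p,{"tool_rot":R.from_matrix(T).as_rotvec(),"tool_pos":np.array([.4876,-.2861,.4022])})
def g(px,z):
    w=atz(c0,np.array(px)/5+[210,90],z)[:,:2]-[.4888,-.2819]; th=-.105
    return w@np.array([[np.cos(th),-np.sin(th)],[np.sin(th),np.cos(th)]])*1e3
print("corners",g([(422,38),(397,600),(82,600),(68,38)],.06))
print("plate +y",g([(92,103),(397,103)],.065),"-y",g([(95,333),(370,333)],.065))
print("fin",g([(138,115),(355,115),(352,165),(137,165)],.096))
p,c,o=snap("top");crop(p,"t27",335,170,435,245,7)
p,c,o=snap("side");crop(p,"s27",300,125,390,200,7)
E
```

```text
corners [[ 41.8123  83.8427]
 [ 42.0277 -48.3099]
 [-36.5752 -48.6629]
 [-36.0281  83.4959]]
plate +y [[-30.6197  69.8806]
 [ 36.2852  70.1789]] -y [[-31.2048  19.1704]
 [ 32.2473  19.4542]]
fin [[-18.6417  67.7757]
 [ 24.2379  67.967 ]
 [ 23.9621  58.3983]
 [-18.9838  58.2066]]
```

View pics/s27.png

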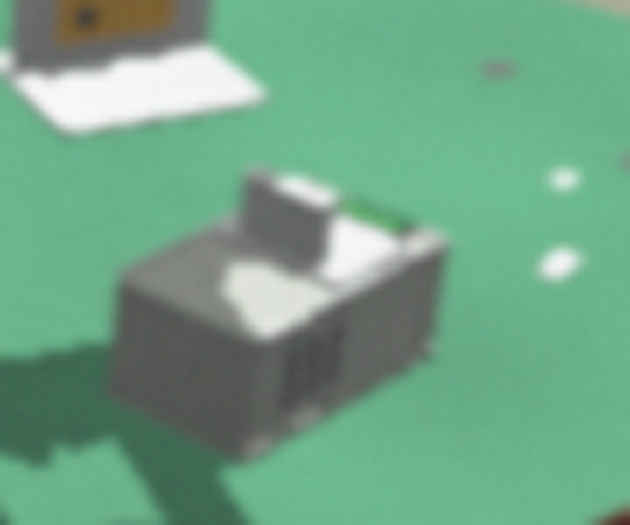

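```bash
python3 - <<'E'
from h import *
need([.496,-.2324,.30],3.037)
E
python3 -m crank '[[-0.005,-0.006,-0.005,0,13,10,0.5],[0,0,0,0,13,15,1],[0,0,0,0,0,20,1],[0,0,0,0,0,15,1],[0,0,0,0,0,0,1],[0,0,0,0,0,0,1],[0,0,0,0,0,0,1]]' 20
python3 - <<'E'
from h import *
need([.496,-.2324,.247],3.037)
E
```

```text
t 31.32 pos [ 0.4945 -0.2571  0.3696] xang 3.0312 tilt 0.0125 F [ 0.4 -0.2  0.2] open 85.3
shift now-axes [ 0.4 24.8 69.6] shift target-axes [ 1.1 24.7 69.6] turn [-0.0015 -0.0124 -0.0058]
t: 31.9
tool_pos: [0.4958, -0.2265, 0.3003]
tool_rot: [-0.165, -3.125, -0.017]
contact_force: [-0.5, 0.5, 0.9]
opening: 0.0008
t 31.9 pos [ 0.4958 -0.2265  0.3003] xang 3.036 tilt 0.0162 F [-0.5  0.5  0.9] open 0.8
shift now-axes [-1.5 -6.4 53.3] shift target-axes [-0.9 -5.9 53.3] turn [ 0.0104 -0.0124 -0.001 ]
```

```bash
python3 -m crank '[[0.01,-0.012,0,-1,-3,15,1],[0,0,0,0,0,15,1],[0,0,0,0,0,12,1],[0,0,0,0,0,6,1],[0,0,0,0,0,0,1],[0,0,0,0,0,0,1]]' 20
python3 - <<'E'
from h import *
need([.496,-.2324,.247],3.037)
snap("wrist","w28")
p,c,o=snap("side");crop(p,"s28",290,100,390,200,6)
E
```

```text
t: 32.4
tool_pos: [0.4983, -0.2302, 0.2555]
tool_rot: [0.166, 3.129, -0.006]
contact_force: [1.1, 0.2, 0.3]
opening: -0.0
t 32.4 pos [ 0.4983 -0.2302  0.2555] xang 3.0358 tilt 0.0088 F [1.1 0.2 0.3] open -0.0
shift now-axes [ 2.1 -2.4  8.5] shift target-axes [ 2.1 -2.4  8.5] turn [-0.0033  0.0082 -0.0012]
```

View pics/s28.png

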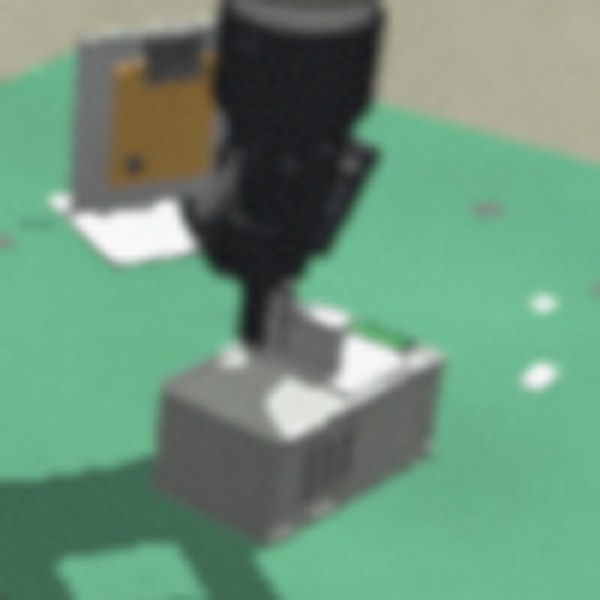

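View pics/w28.png

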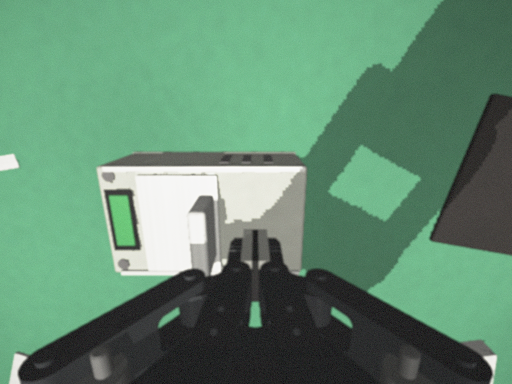

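```bash
python3 -m crank '[[-0.003,0.008,0,2,0,5,1],[0,0,0,0,-4,0,1],[0,0,0,0,-4,0,1],[0,0,0,0,0,0,1]]' 20
python3 -m crank '[[0,0,0,0,-4,0,1],[0,0,0,0,-3,0,1]]'
python3 -m crank '[[0,0,0,0,-4,0,1],[0,0,0,0,-4,0,1]]'
python3 - <<'E'
from h import *
need([.496,-.2324,.247],3.037)
E
```

```text
t: 32.83
tool_pos: [0.496, -0.2391, 0.2528]
tool_rot: [0.165, 3.134, -0.004]
contact_force: [0.6, -0.0, 0.2]
opening: -0.0002
t: 33.0
tool_pos: [0.4956, -0.2448, 0.253]
tool_rot: [0.167, 3.133, 0.01]
contact_force: [1.3, 19.0, 6.7]
opening: 0.0002
t: 33.17
tool_pos: [0.4955, -0.2481, 0.2532]
tool_rot: [0.169, 3.134, 0.044]
contact_force: [1.0, 16.3, 5.9]
opening: -0.0001
t 33.17 pos [ 0.4955 -0.2481  0.2532] xang 3.0338 tilt 0.0281 F [ 1.  16.3  5.9] open -0.1
shift now-axes [ 1.2 15.5  6.6] shift target-axes [ 1.2 15.7  6.2] turn [ 0.028   0.0017 -0.0032]
```

```bash
python3 -m crank '[[0.028,0,0,0,-1,0,1],[0.01,0,0,0,-1,0,1]]'
python3 - <<'E'
from h import *
need([.496,-.2324,.247],3.037)
E
python3 -m crank '[[0,0,0,0,6,0,1],[0,0,0,0,15,0,1],[0,0,0,0,0,-20,1],[0,0,0,0,0,-35,1],[0,0,0,0,0,-35,1],[0,0,0,0,0,-35,1],[0,0,0,0,0,0,1],[0,0,0,0,0,0,1]]'
python3 - <<'E'
from h import *
need([.496,-.2324,.38],3.037)
p,c,o=snap("wrist");cv2.imwrite("pics/w29f.png",p["image"][:,:,::-1]);crop(p,"w29",110,120,310,260,4)
E
```

```text
t: 33.33
tool_pos: [0.4962, -0.2451, 0.2531]
tool_rot: [0.171, 3.137, 0.018]
contact_force: [-0.2, 6.1, 2.3]
opening: -0.0002
t 33.33 pos [ 0.4962 -0.2451  0.2531] xang 3.0325 tilt 0.0112 F [-0.2  6.1  2.3] open -0.2
shift now-axes [ 1.6 12.5  6.3] shift target-axes [ 1.5 12.6  6.1] turn [ 0.0112 -0.0004 -0.0045]
t: 34.0
tool_pos: [0.498, -0.2203, 0.381]
tool_rot: [-0.17, -3.132, -0.02]
contact_force: [-0.3, 0.7, 0.0]
opening: -0.0003
t 34.0 pos [ 0.498  -0.2203  0.381 ] xang 3.0334 tilt 0.014 F [-0.3  0.7  0. ] open -0.3
shift now-axes [  0.6 -12.2   0.8] shift target-axes [  0.7 -12.2   1. ] turn [ 0.0128 -0.0057 -0.0036]
```

View pics/w29.png

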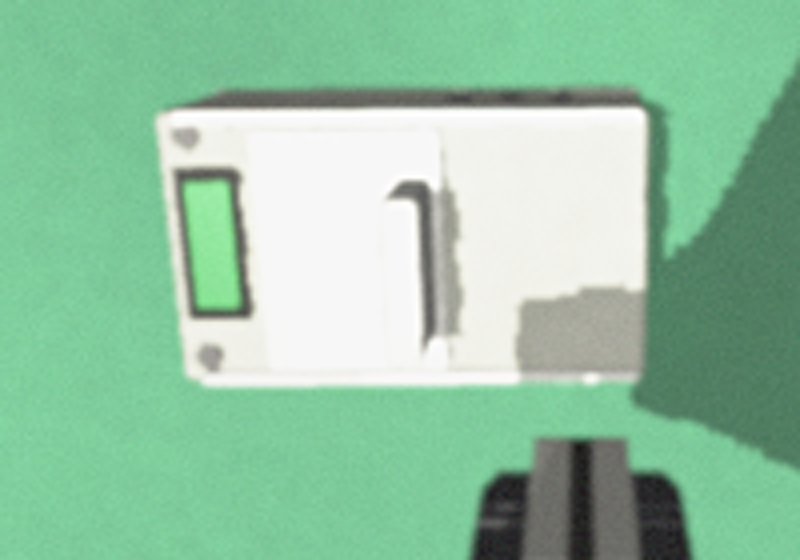

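The plate now spans the bay symmetrically: about −25 to +27 mm in gauge y, worked out from the gauge edges at columns 175 and 643. The fin stalled at 19 N on two separate pushes. Last overall check next.

```bash
python3 - <<'E'
from h import *
p,c,o=snap("top","t30")
for q in("pack","bush","reducer","feeler","tote","shutter_fin"):
    print(q,[(np.round(d["centre"],4).tolist(),round(d["confidence"],2)) for d in spotter.mark_of(q,p)][:2])
p,c,o=snap("side","s30")
E
```

```text
pack [([0.4614, 0.2663, 0.005], 0.96), ([0.6719, 0.2777, 0.0061], 0.74)]
bush [([0.6948, 0.1471, 0.0025], 0.55)]
reducer [([0.715, -0.162, 0.0008], 0.82)]
feeler [([0.7185, -0.0176, 0.0002], 0.85)]
tote [([0.67, 0.2781, 0.0035], 0.84), ([0.4905, 0.2685, 0.0452], 0.27)]
shutter_fin [([0.4916, -0.2643, 0.093], 0.94)]
```

View pics/s30.png

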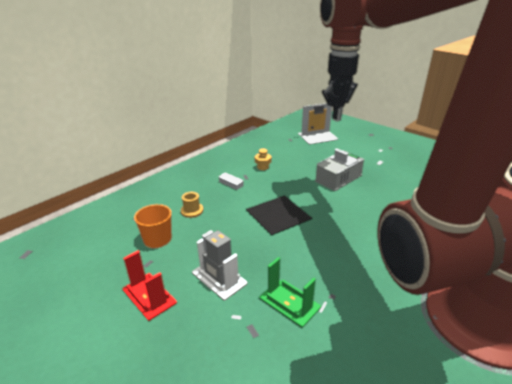

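View pics/t30.png

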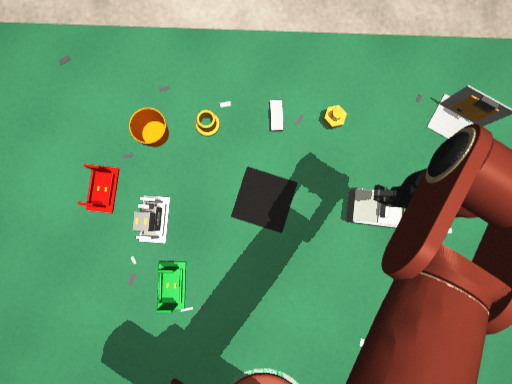

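```bash
python3 - <<'E'
from station import ctrl
print(ctrl.finish_job())
E
```

```text
the job is handed in; nothing more can be done
None
```

I handed the job in at about 34 s of the 67 s allowed; no verdict was reported. I pinched the tab and lifted the pack out of the gauge, then stood it on the mat and let go. I took it again by its broad faces, set it in the bare aluminium cradle, slid the shutter to its stop and moved the arm clear.

**Last checks**
- **Pack:** it stands upright in the cradle with its tab out. In the wrist view its centre was about 2 mm from the cradle's and its yaw within 0.01 rad. The lowering stalled at the height expected for the cradle floor.
- **Bystanders:** the bush, reducer, feeler and tote read within about 4 mm of where they started.
- **Shutter:** it stalled hard at about 19 N on two separate pushes, against 1–2 N sliding friction, and its plate sits over the bay to within 1–3 mm.

**One disagreement:** the fin's measured travel was only 41–45 mm of the full 52 mm. I put this down to the shutter starting about 7 mm closed, because its plate began right at the bay's edge. I could not read the joint directly, so the shutter being fully shut rests on the hard stop and the plate's position.

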